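Put the samples away by colour

ROBOT

A 6-joint arm with a two-finger parallel gripper is mounted at the origin on a cart in front of the work surface, level with it; the furniture and walls round the work are solid. World frame = base frame: x ahead of the robot, y to its left, z up, the work surface at z = 0. Lengths are in m, angles in rad, forces in N, time in s.
With the tool pointing down it reaches from about 0.25 to 0.775 m from the base axis. Payload 8.9 kg.
Tool frame: the origin (TCP) lies on the centre line of the jaws, within the pads' length; the fingertips stand 11 mm ahead of it and the grasp point (between the pads) lies 8 mm behind it; y points along the fingers, z is the direction in which the jaws open and shut, and the axes are right-handed (so a half turn about y gives the same grasp; the last joint's range is limited). The gripper opens to 85 mm and grips with 20 to 120 N. Pads are 22 mm wide; open, the fingers measure 114 mm over their backs; the gripper's body (76 mm by 85 mm) begins 54 mm behind the grasp point. The pads swing forward as they close: fully open they stand 13 mm farther back than shut.
Start: joints at [1.106, 0.291, -0.153, 1.127, 0, 1.431], TCP at [0.168, 0.497, 0.242] pointing down, gripper open.
Joint ranges: [-2.52, 2.52], [-0.91, 1.74], [-1.3, 1.37], [-1.96, 2.02], [-1.52, 1.47], [-3.14, 3.14]. Speed limits (rad/s): [2.22, 2.22, 2.79, 3.14, 3.14, 3.14].

INTERFACE

Orientations are given as a rotation vector (axis times angle).
In Python, from cell import telemetry, eyes, finish_job gives the robot as it stands.
- The arm moves only by the shell command python3 -m creep 'ROWS' [OPENING]. ROWS is text: rows parted by semicolons, each of 6 numbers parted by spaces: the shift along the world's x, y, z in mm, then the turn, a rotation vector about the world's x, y, z in degrees. A call has 1 to 5 rows; each row shifts and turns the commanded pose from where the row before left it; what a row does not reach is not made up. A row lasts 1/8 s, in which the tool goes at most 62.5 mm and 10.7 degrees, less where a joint would pass 70% of its speed; a pose out of reach is approached as far as the arm can. A call is refused whole if a number of a shift passes 62.5 or a number of a turn 10.7, either way. A call with a gripper value outside its range is refused whole. OPENING is the gripper's target within -1 to 1 (fully open at 1, half-way at 0, shut at -1), set as the call begins (- or left out, the last holds). The fingers move at their own pace and stop on an object; the grip force is fixed at half the most. Time passes only in rows, so rows that do not move let the fingers close. It gives the time, the measured TCP pose, the force and the opening at its end, in the units of the state.
- telemetry.sense(): the state, without advancing time (a new reading comes with each control period).
- eyes.capture(name): name is "scene" or "top" or "wrist"; returns a dict with "color" (384x512x3 uint8, red, green, blue), "mtx" (3x3 intrinsics, pixels), "k1" (the pictures are not rectified: a ray, as slopes to the right and down, at radius r is drawn at 1 + k1 r^2 times it, then the intrinsics apply), "xyz" and "rotation" of the camera in the world; the wrist camera has in their place "hand_eye" (4x4, takes a point from camera to tool coordinates, whose origin is the TCP and whose axes are the tool frame's). Camera axes: x right, y down, z forward; pixel columns grow to the right and rows downward; lengths in m; the calibration is good to about 2 mm. A picture is of the moment at which its call begins: read the wrist's pose just before it. There is no depth.
- finish_job(): hands the job in, once; it reports no verdict.
The state is a dict: "clock": time; "joint_positions": joint angles; "joint_vel": joint speeds; "tau": joint torques, N m; "eef_pos": TCP position; "tcp_rot": TCP orientation; "ft_force": force on the tool from outside, world axes, zero at the start; "moment": the same for the moment, N m; "grip_width": opening from 0.0 (shut) to 1.0 (fully open).
Only numpy, scipy, OpenCV 4.12 (cv2) and the standard library are available. Lean on these libraries where they do the work, as an engineer would, in place of code of your own. Each camera call takes 0.05 s, during which the arm holds its last target.

TASK

Put the samples that stand in the row nearest the robot away by colour: stand the red-capped vial upright in the red tray, and the blue-capped vial and the blue-lidded sample pot upright in the blue tray. Stack the loose blue-lidded storage box on the blue-lidded box that stands on a base plate, with all four feet down in the recesses of its lid. Leave the black-capped vial, the dropper bottle and the samples at the far right of the bench where they are, and do not knock anything over.

Things in the scene. Friction and masses are not known exactly. Their poses are not given: they have to be found in the camera images.
- red_vial: In the front row, nearest the robot (a like one at the far right, out of the work area, is fixed and not meant): red-capped screw-cap vial, clear glass, 27 mm diameter, 58 mm tall; straight body up to about 45 mm, then the cap (23 mm diameter). Loose. Origin: centre of the underside, z up through the cap
- blue_vial: In the front row, nearest the robot (a like one at the far right, out of the work area, is fixed and not meant): blue-capped screw-cap vial, clear glass, 27 mm diameter, 58 mm tall; straight body up to about 45 mm, then the cap (23 mm diameter). Loose. Origin: centre of the underside, z up through the cap
- blue_pot: In the front row, nearest the robot (a like one at the far right, out of the work area, is fixed and not meant): white sample pot with a blue screw lid, 66 mm tall; the lid is 47 mm in diameter and takes the top 12 mm; the pot below it tapers a little. Loose. Origin: centre of the underside, z up
- loose_box: Loose white lidded storage box with a blue lid, with no base plate under it, 62 mm (its x, the lid's width) by 94 mm (its y), 43 mm tall, about 150 g. Stands on four tapered feet, 5 mm tall, 9 mm in diameter at the foot and 12 mm at the root, centred at x = +-19, y = +-34 mm; lid (top 8 mm) has matching recesses. Origin: centre of its footprint, at the level of the foot undersides; z up. It may be stacked either way round (half turn)
- black_vial: In the front row: black-capped screw-cap vial, clear glass, 27 mm diameter, 58 mm tall; straight body up to about 45 mm, then the cap (23 mm diameter). Loose. Origin: centre of the underside, z up through the cap. It is no part of the job: stays where it stands
- dropper_bottle: (Fixed equipment to keep clear of behind the work: a grey steel stand, 470 mm tall, whose upright walls begin 0.60 m ahead of the robot base, between y = -0.34 and +0.07 m, and a grey box left of it, 116 mm tall, from 0.62 m ahead, y = 0.09 to 0.30 m; swing the arm sideways within 0.45 m of the base axis.) Amber dropper bottle with a black cap, 33 mm diameter, 85 mm tall, loose. It is no part of the job: stays where it stands. Origin: centre of the underside, z up
- red_tray: A flat red plastic tray, open on top, fixed to the bench: outside 90 mm (its x) by 130 mm (its y), 16 mm high, walls and floor 4 mm thick (inside 82 x 122 mm), with a small tab on each short side. Origin: centre of the underside, inner floor 4 mm above it
- blue_tray: A flat blue plastic tray, open on top, fixed to the bench: outside 90 mm (its x) by 130 mm (its y), 16 mm high, walls and floor 4 mm thick (inside 82 x 122 mm), with a small tab on each short side. Origin: centre of the underside, inner floor 4 mm above it
- red_stored_box: A white lidded storage box with a red lid, fixed on a black rubber base plate (80 x 112 x 6 mm). Lid 62 mm (its x) by 94 mm (its y); lid top 49 mm above the origin, with four square recesses, 15 mm wide and 4.5 mm deep, centred at x = +-19, y = +-34 mm. Origin: centre of the underside of the base plate. A box stacked with its feet in the recesses has its own origin 44.5 mm above this one
- blue_stored_box: A white lidded storage box with a blue lid, fixed on a black rubber base plate (80 x 112 x 6 mm). Lid 62 mm (its x) by 94 mm (its y); lid top 49 mm above the origin, with four square recesses, 15 mm wide and 4.5 mm deep, centred at x = +-19, y = +-34 mm. Origin: centre of the underside of the base plate. A box stacked with its feet in the recesses has its own origin 44.5 mm above this one
There are look-alikes about, which are no part of the job. Leave any turquoise or yellow look-alike of the red_vial alone.

How it is judged:
By the outcome, as a careful person would: the job done as asked, in the order asked, and still so for the second after the job is handed in, with the robot touching nothing.
It also fails if it takes over 128 s, if anything falls off the work surface, if the arm or the gripper's body presses on something with over 40 N, if the wrist force passes 120 N, or if a joint passes its speed limit or range.

## Working session

There is one attempt and no reset: what is moved stays moved. The work goes in short steps, Python scripts to look and compute and a shell command to move; the robot and the scene stay as the last step left them, time stands still between calls to the robot, and variables do not carry over. Pictures are saved under pics/ and viewed, and the job is handed in when it is done.

```bash
ls; mkdir -p pics
python3 - <<'E'
from cell import telemetry, eyes
import cv2
print(telemetry.sense())
for n in ("scene","top","wrist"):
    c=eyes.capture(n)
    cv2.imwrite(f"pics/{n}0.png",cv2.resize(c["color"][:,:,::-1],(800,600),interpolation=cv2.INTER_CUBIC))
    print(n,{k:(v.tolist() if hasattr(v,'tolist') else v) for k,v in c.items() if k!="color"})
E
```

```text
pics
{'clock': 0.0, 'joint_positions': array([ 1.10571572e+00,  2.91301738e-01, -1.54107192e-01,  1.12671845e+00,
       -3.18801197e-05,  1.43148188e+00]), 'joint_vel': array([-0.0013336 , -0.00036208, -0.00228087, -0.00021173,  0.0004322 ,
       -0.00147808]), 'tau': array([ 1.24776798e-03, -5.37138963e+01,  3.31377912e+01,  1.56978378e-02,
       -1.55208573e-05,  3.64212383e-06]), 'eef_pos': array([0.1678389, 0.4970001, 0.2417283]), 'tcp_rot': array([-1.55691805,  0.25598481, -0.25540816]), 'ft_force': array([ 0.15796993,  0.71953053, -0.39529572]), 'moment': array([ 0.0172666 ,  0.04027765, -0.00089678]), 'grip_width': 0.9985273464638549}
scene {'mtx': [[371.483708251032, 0.0, 256.32274306642717], [0.0, 371.483708251032, 189.68337142115405], [0.0, 0.0, 1.0]], 'k1': -0.016441694622336762, 'xyz': [0.07138895626111535, -0.470647767236164, 0.7876119925107968], 'rotation': [-2.3044395665394117, 0.8740315182058725, -0.29793934405236316]}
top {'mtx': [[347.1334610526869, 0.0, 254.80920087254555], [0.0, 347.1334610526869, 188.48084795400126], [0.0, 0.0, 1.0]], 'k1': -0.07904364317379795, 'xyz': [0.3517707305249581, 0.004693638199841964, 1.237384843842702], 'rotation': [-2.1480345967349024, 2.151252321729409, -0.11897986955331978]}
wrist {'mtx': [[311.937181156629, 0.0, 259.84264060979297], [0.0, 311.937181156629, 191.15384113500878], [0.0, 0.0, 1.0]], 'k1': -0.031086581806816997, 'hand_eye': [[0.00010086154875905279, 0.96476960303928, 0.26309618560210557, -0.06608372450277157], [-0.001786131493641059, -0.2630955934614756, 0.9647681164069637, -0.1315771408347792], [0.999998399779337, -0.0005672323893749154, 0.0016966691430678191, -0.0004805194852236516], [0.0, 0.0, 0.0, 1.0]]}
```

View pics/scene0.png

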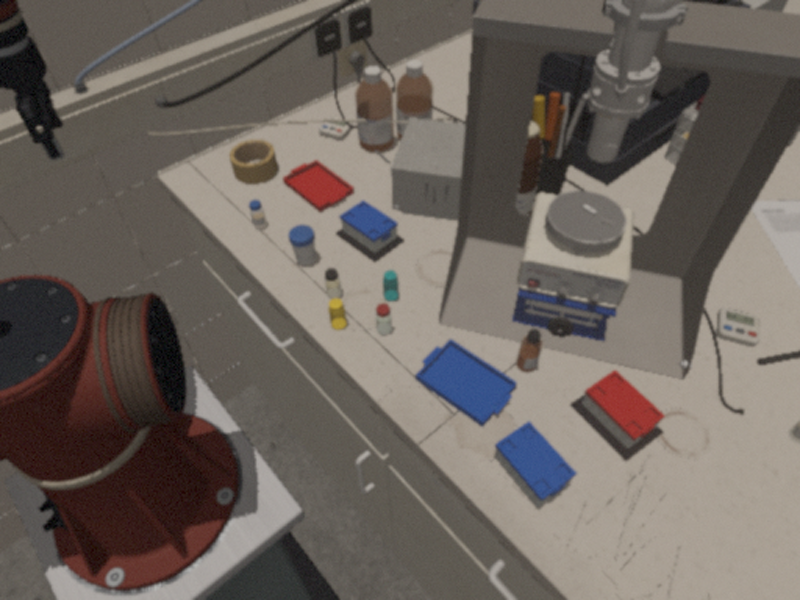

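View pics/top0.png

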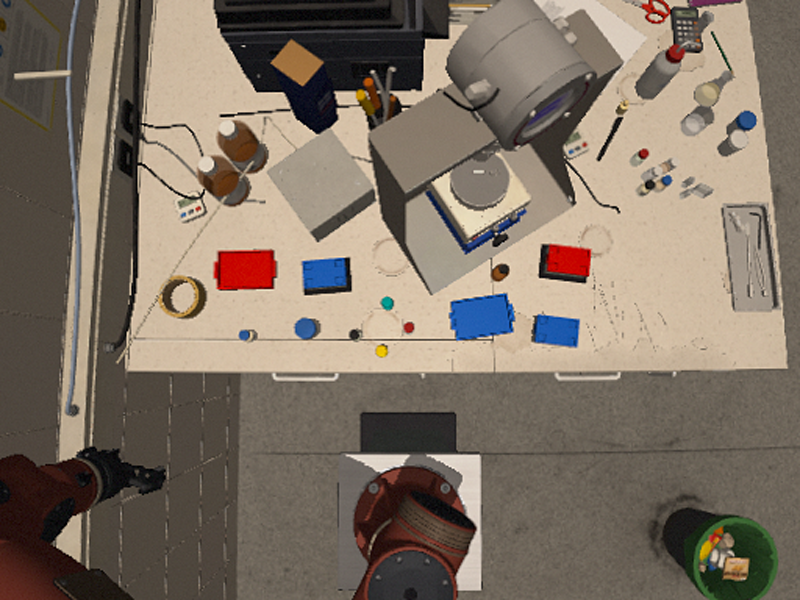

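View pics/wrist0.png

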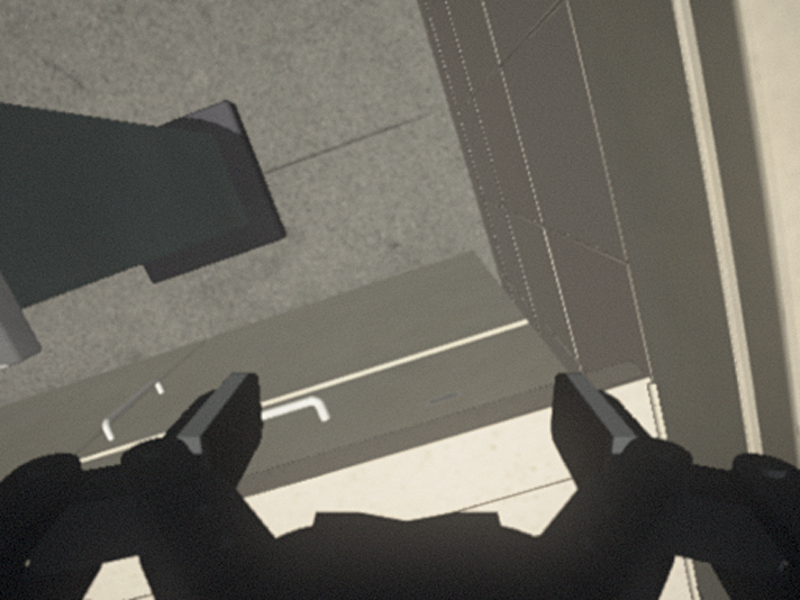

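The top picture (800x600) shows the front row: blue vial (247,335), blue pot (307,328), black vial (355,334) and red vial (409,327). Yellow (381,350) and turquoise (387,303) look-alikes stand beside the red one.
- The trays are at (246,270) for red and (482,316) for blue.
- The blue-lidded box on a black plate is at (327,275), and the red-lidded one is at (565,262).
- The loose blue box, with no plate, is at (555,330).
- The samples at the far right, around (655,180), are fixed and not part of the job.

Next I confirm these in enlarged crops and measure them.

```bash
cat > h.py <<'E'
import numpy as np, cv2
from scipy.spatial.transform import Rotation as R
from cell import telemetry, eyes
def cam(name):
    s=telemetry.sense(); c=eyes.capture(name)
    if name=="wrist":
        T=np.eye(4);T[:3,:3]=R.from_rotvec(s["tcp_rot"]).as_matrix();T[:3,3]=s["eef_pos"]
        T=T@np.array(c["hand_eye"])
    else:
        T=np.eye(4);T[:3,:3]=R.from_rotvec(c["rotation"]).as_matrix();T[:3,3]=c["xyz"]
    return c["color"],np.array(c["mtx"]),c["k1"],T
def pix2plane(uv,z,C):
    _,K,k1,T=C
    uv=np.atleast_2d(np.asarray(uv,float)); zz=np.broadcast_to(z,len(uv))
    d=(uv-K[:2,2])/[K[0,0],K[1,1]]; n=d.copy()
    for _ in range(20): n=d/(1+k1*(n**2).sum(1,keepdims=True))
    r=np.c_[n,np.ones(len(n))]@T[:3,:3].T
    return T[:3,3]+r*((zz-T[2,3])/r[:,2])[:,None]
def proj(P,C):
    _,K,k1,T=C
    p=(np.atleast_2d(P)-T[:3,3])@T[:3,:3]; n=p[:,:2]/p[:,2:]
    n=n*(1+k1*(n**2).sum(1,keepdims=True)); return n*[K[0,0],K[1,1]]+K[:2,2]
def masks(img):
    h=cv2.cvtColor(img,cv2.COLOR_RGB2HSV); H,S,V=[h[...,i].astype(int) for i in range(3)]
    return {"red":(((H<8)|(H>172))&(S>140)&(V>70)),"blue":((H>100)&(H<125)&(S>120)&(V>60)),"black":(V<45)}
def blobs(m,amin=6):
    n,l,st,ce=cv2.connectedComponentsWithStats(m.astype(np.uint8))
    return [(ce[i],st[i],(l==i)) for i in range(1,n) if st[i,4]>=amin]
def save(img,fn,box=None,scale=None):
    if box: x0,y0,x1,y1=box; img=img[y0:y1,x0:x1]
    h,w=img.shape[:2]; s=scale or min(800/w,600/h)
    cv2.imwrite("pics/"+fn,cv2.resize(img[:,:,::-1],None,fx=s,fy=s,interpolation=cv2.INTER_CUBIC))
E
python3 - <<'E'
from h import *
for n in("top","scene"):
    C=cam(n); img=C[0]
    save(img,f"{n}_crop.png",(125,150,385,240) if n=="top" else (140,80,450,330))
    for k,m in masks(img).items():
        if k=="black": continue
        for ce,st,mm in blobs(m,8):
            zs=0.058 if st[4]<60 else 0.05
            p=pix2plane(ce,zs,C)[0]
            if not(0.2<p[0]<0.75 and abs(p[1])<0.6): continue
            cs,_=cv2.findContours(mm.astype(np.uint8),0,2); rc=cv2.minAreaRect(cs[0])
            print(n,k,ce.round(1),st[4],"z",zs,p.round(3), "z.016",pix2plane(ce,0.016,C)[0].round(3),"rect",np.round(rc[1],1),round(rc[2],1))
E
```

```text
top red [363.5 166.1] 488 z 0.05 [ 0.579 -0.357  0.05 ] z.016 [ 0.586 -0.367  0.016] rect [28.3 17.7] 7.6
top red [156.7 172.1] 930 z 0.05 [0.56  0.367 0.05 ] z.016 [0.566 0.377 0.016] rect [25. 39.] 90.0
top red [261.3 209.3] 31 z 0.058 [0.429 0.    0.058] z.016 [0.432 0.    0.016] rect [5. 5.] 90.0
top blue [275.1 125.2] 15 z 0.058 [ 0.724 -0.049  0.058] z.016 [ 0.738 -0.051  0.016] rect [6.4 2.2] 56.3
top blue [297.3 148.9] 165 z 0.05 [ 0.641 -0.126  0.05 ] z.016 [ 0.649 -0.13   0.016] rect [38.8 21.6] 56.3
top blue [332.5 137.5] 19 z 0.058 [ 0.679 -0.25   0.058] z.016 [ 0.691 -0.259  0.016] rect [2.7 9.4] 38.7
top blue [323.  143.7] 43 z 0.058 [ 0.657 -0.216  0.058] z.016 [ 0.668 -0.223  0.016] rect [ 4.4 11.4] 56.3
top blue [207.5 174.4] 486 z 0.05 [0.551 0.187 0.05 ] z.016 [0.557 0.192 0.016] rect [17.6 27.8] 85.6
top blue [308.  202.3] 959 z 0.05 [ 0.453 -0.16   0.05 ] z.016 [ 0.456 -0.165  0.016] rect [25.3 40.2] 81.9
top blue [356.  211.2] 476 z 0.05 [ 0.422 -0.325  0.05 ] z.016 [ 0.424 -0.334  0.016] rect [27.8 17.4] 7.6
top blue [195.  209.8] 136 z 0.05 [0.428 0.228 0.05 ]
[... 514 characters left out ...]
] z.016 [0.571 0.215 0.016] rect [30.2 16.4] 33.7
scene blue [189.6 150.3] 18 z 0.058 [0.423 0.236 0.058] z.016 [0.443 0.277 0.016] rect [4.6 5.8] 14.0
scene blue [349.7 190.8] 26 z 0.058 [ 0.642 -0.163  0.058] z.016 [ 0.675 -0.145  0.016] rect [10.4  2.4] 11.3
scene blue [367.6 194.5] 20 z 0.058 [ 0.666 -0.201  0.058] z.016 [ 0.7   -0.185  0.016] rect [12.4  2.2] 11.3
scene blue [388.5 199.1] 11 z 0.058 [ 0.693 -0.245  0.058] z.016 [ 0.729 -0.232  0.016] rect [6.9 1.5] 9.5
scene blue [298.1 244.4] 1644 z 0.05 [ 0.435 -0.184  0.05 ] z.016 [ 0.451 -0.171  0.016] rect [57.6 32. ] 34.5
scene blue [342.4 294.7] 1154 z 0.05 [ 0.416 -0.332  0.05 ] z.016 [ 0.432 -0.326  0.016] rect [47.  25.9] 49.4
```

View pics/top_crop.png

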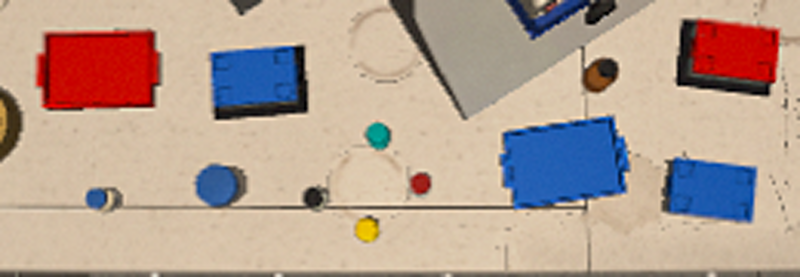

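View pics/scene_crop.png

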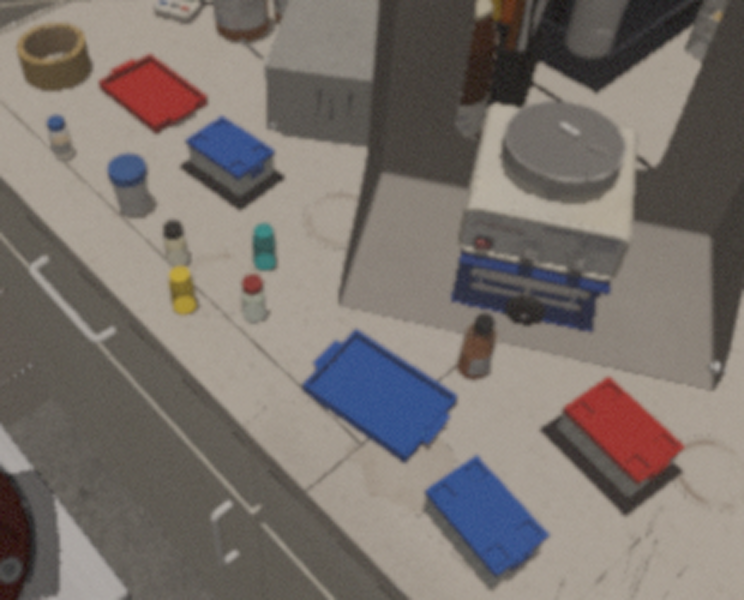

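Both views agree on the identities. The red-capped clear vial is at top pixel (261,209) of the raw image, and the yellow and turquoise ones have coloured bodies. The loose box at (356,211) has no plate, and the stored blue box at (207,174) stands on black. Next come the planar rectangles and the current tool yaw.

Run:
```python
from h import *
s=telemetry.sense(); M=R.from_rotvec(s["tcp_rot"]).as_matrix(); print("tool x,y,z cols\n",M.round(3))
seeds={"red_tray":("red",(.566,.376),.016),"blue_tray":("blue",(.455,-.165),.016),"stored":("blue",(.551,.186),.049),"loose":("blue",(.422,-.326),.043),"pot":("blue",(.427,.226),.066),"bvial":("blue",(.413,.363),.058),"rvial":("red",(.428,0),.058)}
for n in("top","scene"):
    C=cam(n); ms=masks(C[0])
    for k,(col,xy,z) in seeds.items():
        uv=proj([xy[0],xy[1],z],C)[0]
        b=min(blobs(ms[col],8),key=lambda b:np.hypot(*(b[0]-uv)))
        cs,_=cv2.findContours(b[2].astype(np.uint8),0,1); P=pix2plane(cs[0][:,0],z,C)[:,:2]
        rc=cv2.minAreaRect((P*1000).astype(np.float32))
        print(n,k,"cent",pix2plane(b[0],z,C)[0][:2].round(4),"rect",np.round(rc[0],1),np.round(rc[1],1),round(rc[2],1))
```

```text
tool x,y,z cols
 [[ 0.947 -0.     0.32 ]
 [-0.32  -0.001  0.947]
 [-0.    -1.    -0.001]]
top red_tray cent [0.5662 0.3771] rect [566.6 378. ] [ 91.6 143.4] 1.7
top blue_tray cent [ 0.4561 -0.1648] rect [ 456.3 -165.5] [ 89.3 142.5] 8.0
top stored cent [0.5514 0.1872] rect [551.6 187.5] [62.1 96.3] 4.3
top loose cent [ 0.4225 -0.3267] rect [ 422.8 -326.3] [95.9 60.2] 82.2
top pot cent [0.427  0.2251] rect [426.5 225.2] [41.  41.1] 1.0
top bvial cent [0.4133 0.3628] rect [413.1 363.1] [13.7 17.7] 0.1
top rvial cent [ 0.4289 -0.    ] rect [428.5  -0.5] [17. 17.] 89.9
scene red_tray cent [0.5619 0.3715] rect [562.7 375.7] [ 87.9 143. ] 1.7
scene blue_tray cent [ 0.4513 -0.1705] rect [ 452.6 -166.5] [ 87.9 141.1] 9.0
scene stored cent [0.5497 0.1851] rect [550.2 186.6] [57.8 91.8] 3.7
scene loose cent [ 0.4196 -0.3308] rect [ 420.4 -329.9] [93.9 59.5] 82.7
scene pot cent [0.4229 0.2323] rect [424.  230.7] [19.3 15. ] 86.3
scene bvial cent [0.4268 0.2401] rect [427.9 238.5] [19.5 15.2] 86.3
scene rvial cent [ 0.4267 -0.0013] rect [426.5  -1. ] [11.7 13.4] 25.1
```

```bash
python3 -m creep '29 -55 0 0 0 0; 29 -55 0 0 0 5; 29 -55 0 0 0 7; 29 -55 0 0 0 7; 29 -55 -4 0 0 0' 0.2; python3 -m creep '29 -55 -10 0 0 0; 29 -55 -10 0 0 0; 29 -55 -10 0 0 0; 10 -30 -10 0 0 0;0 0 0 0 0 0'
python3 - <<'E'
from h import *
C=cam("wrist"); save(C[0],"w1.png"); s=telemetry.sense(); print(s["eef_pos"],s["joint_positions"].round(2),R.from_rotvec(s["tcp_rot"]).as_matrix().round(3))
E
```

```text
clock: 0.98
eef_pos: [0.3139, 0.2208, 0.2387]
tcp_rot: [-1.57, -0.007, 0.005]
ft_force: [1.7, 0.2, -0.0]
grip_width: 0.6
clock: 1.6
eef_pos: [0.4096, 0.0268, 0.1979]
tcp_rot: [-1.571, -0.001, 0.002]
ft_force: [0.2, -0.1, 0.6]
grip_width: 0.601
[0.40925023 0.02795414 0.19827385] [-0.11  0.11 -0.51  0.96  0.   -0.11] [[ 1.    -0.001 -0.003]
 [ 0.003  0.     1.   ]
 [-0.001 -1.     0.   ]]
```

View pics/w1.png

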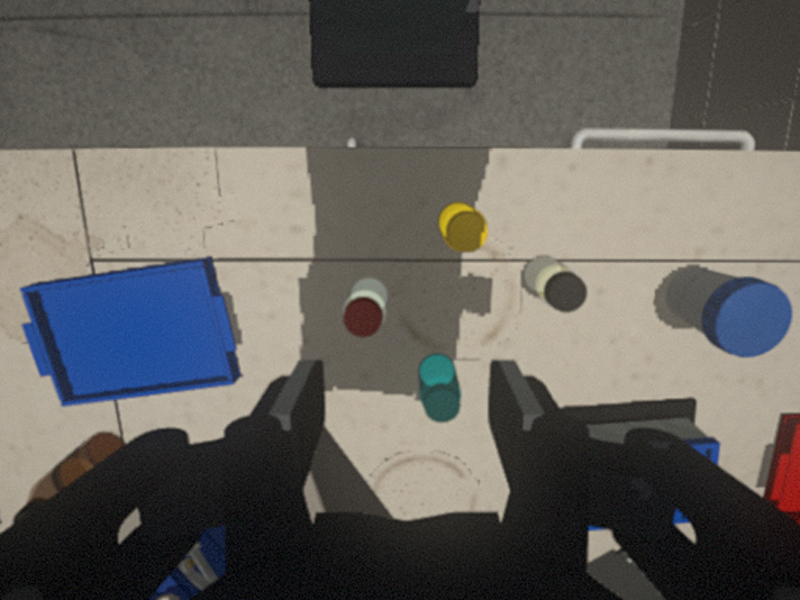

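Wrist view at 800x600: the red cap is at (362,317), turquoise at (440,395), yellow at (463,228), the black cap at (565,290) and the blue tray at (135,330).

```bash
cat >> h.py <<'E'
def capfind(C,uvguess,z,hue,smin=90,vmin=30,rad=40):
    """centroid of coloured cap near guess, in plane z"""
    h=cv2.cvtColor(C[0],cv2.COLOR_RGB2HSV); H,S,V=[h[...,i].astype(int) for i in range(3)]
    m=((H<10)|(H>170)) if hue=="red" else ((H>98)&(H<128))
    m&=(S>smin)&(V>vmin)
    b=[b for b in blobs(m,20) if np.hypot(*(b[0]-uvguess))<rad]
    b=max(b,key=lambda b:b[1][4]); return b[0],b[1],pix2plane(b[0],z,C)[0],b[2]
E
python3 - <<'E'
from h import *
C=cam("wrist")
ce,st,p,_=capfind(C,(232,203),.058,"red"); print(ce,st,p)
for n,uv,z in(("yel",(463,228),.05),("turq",(440,395),.04),("black",(566,290),.058)): print(n,pix2plane(np.array(uv)*.64,z,C)[0].round(3))
E
```

```text
[230.44880174 202.90413943] [219 191  24  25 459] [0.42836563 0.00108507 0.058     ]
yel [0.377 0.06  0.05 ]
turq [0.487 0.05  0.04 ]
black [0.412 0.12  0.058]
```

```bash
python3 -m creep '19 -28 -20 0 0 0; 0 0 -40 0 0 0;0 0 -40 0 0 0; 0 0 -30 0 0 0; 0 0 0 0 0 0'; python3 -m creep '0 0 -20 0 0 0; 0 0 -18 0 0 0; 0 0 0 0 0 0' ;python3 - <<'E'
from h import *
C=cam("wrist"); save(C[0],"w2.png")
E
```

```text
clock: 2.33
eef_pos: [0.4266, 0.0019, 0.0675]
tcp_rot: [-1.57, -0.003, 0.009]
ft_force: [0.3, 0.2, -0.0]
grip_width: 0.6
clock: 2.7
eef_pos: [0.4284, 0.0012, 0.0312]
tcp_rot: [-1.571, -0.005, 0.006]
ft_force: [0.1, -0.6, 0.6]
grip_width: 0.603
```

View pics/w2.png

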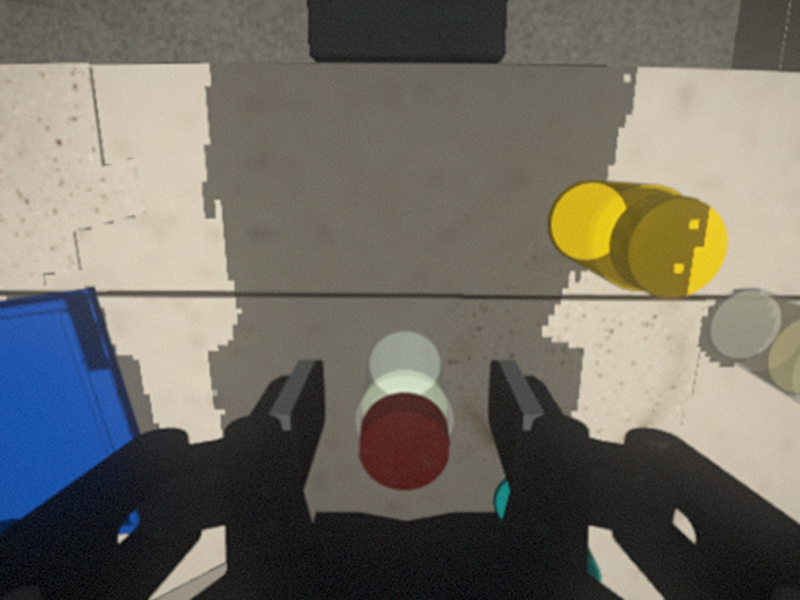

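The vial stands centred between the pads, cap at (405,440), so I close the gripper and lift.

```bash
python3 -m creep '0 0 0 0 0 0;0 0 0 0 0 0;0 0 0 0 0 0;0 0 0 0 0 0' -1; python3 -m creep '0 0 20 0 0 0;0 0 40 0 0 0;0 0 50 0 0 0;0 0 40 0 0 0' ;python3 - <<'E'
from h import *
C=cam("wrist"); save(C[0],"w3.png")
E
```

```text
clock: 3.25
eef_pos: [0.4294, 0.0006, 0.0319]
tcp_rot: [-1.571, -0.006, 0.003]
ft_force: [-1.8, 1.3, 12.4]
grip_width: 0.295
clock: 3.75
eef_pos: [0.4286, 0.0006, 0.1831]
tcp_rot: [-1.571, -0.006, 0.003]
ft_force: [2.3, -0.5, -0.6]
grip_width: 0.292
```

View pics/w3.png

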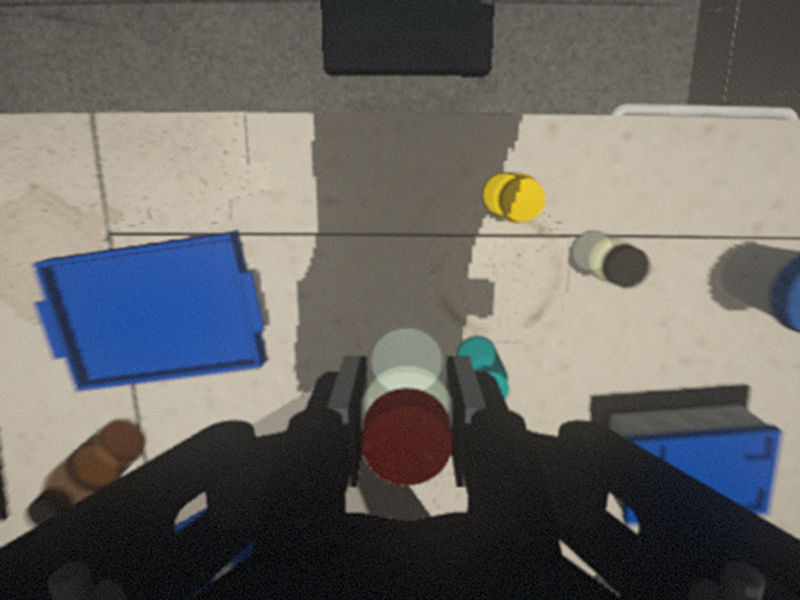

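The vial is held at (407,436) in the wrist view, upright. Now I swing left close to the base, then go out to the red tray.

```bash
python3 -m creep '-20 50 5 0 0 0;-20 55 5 0 0 0;-20 55 5 0 0 0;-20 55 0 0 0 0;-15 55 0 0 0 0'; python3 -m creep '0 50 0 0 0 0;50 30 0 0 0 0;55 14 0 0 0 0;55 10 0 0 0 0; 57 0 0 0 0 0'; python3 -m creep '0 0 -20 0 0 0;0 0 -20 0 0 0; 0 0 0 0 0 0'
python3 - <<'E'
from h import *
C=cam("wrist"); save(C[0],"w4.png"); s=telemetry.sense(); print(s["eef_pos"])
ce,st,p,m=capfind(C,(256,240),.016,"red",rad=200); print(ce,st)
E
```

```text
clock: 4.42
eef_pos: [0.3325, 0.2724, 0.1963]
tcp_rot: [-1.57, -0.006, 0.004]
ft_force: [1.4, 0.0, -0.2]
grip_width: 0.29
clock: 5.05
eef_pos: [0.5518, 0.3754, 0.1958]
tcp_rot: [-1.57, -0.006, 0.005]
ft_force: [-0.9, 0.5, -0.8]
grip_width: 0.291
clock: 5.42
eef_pos: [0.5494, 0.374, 0.1542]
tcp_rot: [-1.572, -0.002, 0.007]
ft_force: [-1.3, -0.4, -1.5]
grip_width: 0.289
[0.54996072 0.37442269 0.15551743]
[267.78596609 191.55397012] [  186   151   161    98 11914]
```

View pics/w4.png

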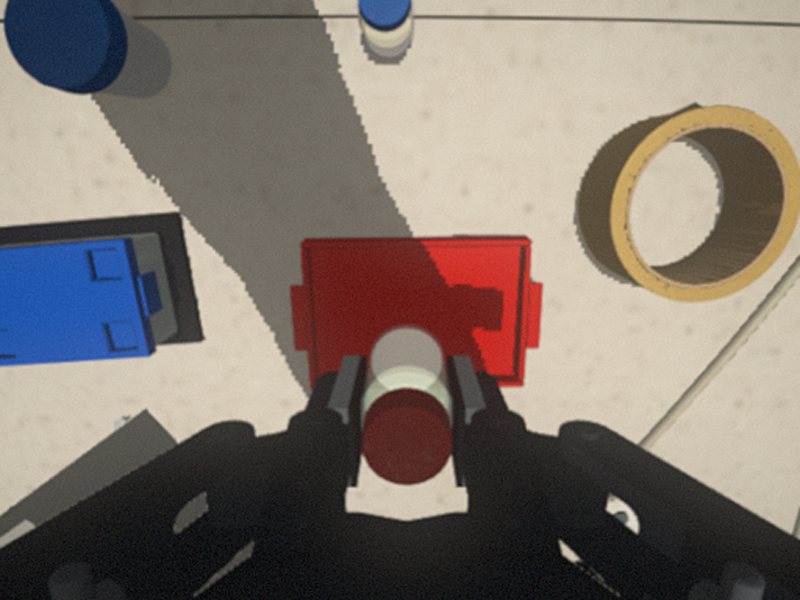

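Run:
```python
from h import *
C=cam("wrist")
print(pix2plane(np.array([(303,240),(530,238),(523,384)])*.64,.016,C).round(3))
```

```text
[[0.524 0.316 0.016]
 [0.522 0.443 0.016]
 [0.611 0.446 0.016]]
```

```bash
python3 -m creep '12 4 -30 0 0 0;0 0 -40 0 0 0;0 0 -30 0 0 0;0 0 0 0 0 0'; python3 -m creep '0 0 -10 0 0 0;0 0 -6 0 0 0;0 0 0 0 0 0'
```

```text
clock: 6.02
eef_pos: [0.5612, 0.3782, 0.0546]
tcp_rot: [-1.572, -0.003, 0.007]
ft_force: [0.4, 0.1, -0.3]
grip_width: 0.292
clock: 6.4
eef_pos: [0.5624, 0.3787, 0.0398]
tcp_rot: [-1.571, -0.005, 0.004]
ft_force: [0.6, 0.5, -0.6]
grip_width: 0.287
```

```bash
python3 -m creep '0 0 -2 0 0 0;0 0 0 0 0 0'; python3 -m creep '0 0 -1 0 0 0;0 0 0 0 0 0'
```

```text
clock: 6.65
eef_pos: [0.5624, 0.3787, 0.0377]
tcp_rot: [-1.571, -0.005, 0.004]
ft_force: [0.5, -0.2, -0.3]
grip_width: 0.297
clock: 6.9
eef_pos: [0.5624, 0.3786, 0.0365]
tcp_rot: [-1.571, -0.005, 0.005]
ft_force: [-0.8, -0.0, -0.1]
grip_width: 0.288
```

```bash
python3 -m creep '0 0 -1 0 0 0;0 0 0 0 0 0'; python3 -m creep '0 0 0 0 0 0;0 0 0 0 0 0;0 0 0 0 0 0' 0.1; python3 -m creep '0 0 20 0 0 0;0 0 40 0 0 0;0 0 40 0 0 0;-50 0 30 0 0 0;0 0 0 0 0 0';python3 - <<'E'
from h import *
C=cam("wrist"); save(C[0],"w5.png");s=telemetry.sense(); print(s["eef_pos"])
E
```

```text
clock: 7.15
eef_pos: [0.5625, 0.3787, 0.036]
tcp_rot: [-1.571, -0.005, 0.004]
ft_force: [-0.8, -0.3, 3.0]
grip_width: 0.29
clock: 7.52
eef_pos: [0.5623, 0.3786, 0.0354]
tcp_rot: [-1.571, -0.004, 0.005]
ft_force: [0.0, 0.3, 0.3]
grip_width: 0.552
clock: 8.15
eef_pos: [0.5109, 0.3795, 0.1684]
tcp_rot: [-1.569, -0.008, 0.004]
ft_force: [0.2, 0.2, 0.1]
grip_width: 0.552
[0.51190669 0.37916651 0.1670032 ]
```

View pics/w5.png

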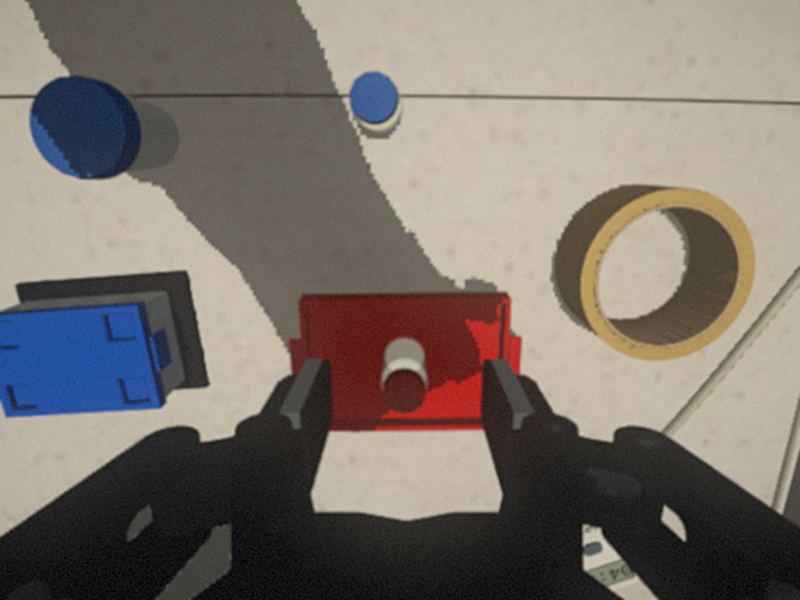

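The red vial stands upright in the middle of the red tray at (405,375). The blue vial's cap shows at (374,97), so I locate it along with the pot lid and the stored box.

Run:
```python
from h import *
C=cam("wrist")
ce,st,p,_=capfind(C,(239,62),.058,"blue"); print(ce,st,p)
ce,st,p,_=capfind(C,(54,81),.066,"blue"); print(ce,st,p)
```

```text
[238.97911227  60.21148825] [224  44  31  33 766] [0.4138672  0.36337989 0.058     ]
[53.25130459 79.66602582] [  18   47   71   66 3641] [0.42768995 0.23090002 0.066     ]
```

```bash
python3 -m creep '-50 -8 0 0 0 0;-48 -8 0 0 0 0;0 0 -30 0 0 0;0 0 -20 0 0 0;0 0 0 0 0 0'; python3 -m creep '0 0 -35 0 0 0;0 0 -30 0 0 0;0 0 -20 0 0 0;0 0 0 0 0 0'
python3 - <<'E'
from h import *
C=cam("wrist"); save(C[0],"w6.png");s=telemetry.sense(); print(s["eef_pos"])
E
```

```text
clock: 8.88
eef_pos: [0.4137, 0.3617, 0.1135]
tcp_rot: [-1.573, -0.002, 0.007]
ft_force: [0.3, 0.4, 0.3]
grip_width: 0.554
clock: 9.38
eef_pos: [0.4142, 0.3621, 0.0296]
tcp_rot: [-1.572, -0.003, 0.006]
ft_force: [0.7, 0.5, -0.4]
grip_width: 0.55
[0.41475798 0.36259809 0.03064813]
```

View pics/w6.png

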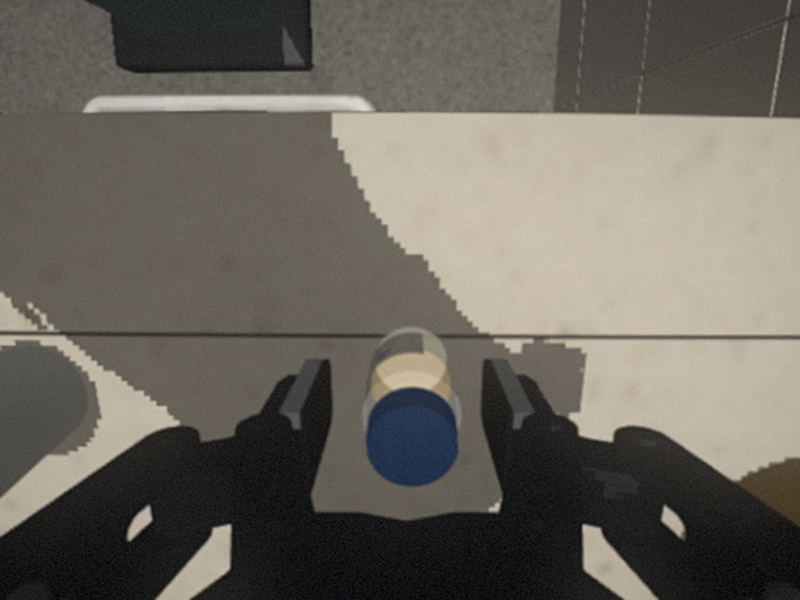

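```bash
python3 -m creep '0 0 0 0 0 0;0 0 0 0 0 0;0 0 0 0 0 0;0 0 0 0 0 0' -1; python3 -m creep '0 0 20 0 0 0;0 0 50 0 0 0;-20 0 50 0 0 0;-30 -20 40 0 0 0'; python3 -m creep '-15 -55 0 0 0 0;-10 -55 0 0 0 0;0 -55 0 0 0 0;0 -55 0 0 0 0;0 -55 0 0 0 0'; python3 -m creep '10 -50 0 0 0 0;10 -55 0 0 0 0;10 -55 0 0 0 0;15 -55 0 0 0 0;20 -50 0 0 0 0';  python3 - <<'E'
from h import *
C=cam("wrist"); save(C[0],"w7.png");s=telemetry.sense(); print(s["eef_pos"])
E
```

```text
clock: 9.93
eef_pos: [0.4154, 0.3632, 0.0319]
tcp_rot: [-1.57, -0.006, 0.003]
ft_force: [-0.7, -0.4, 6.4]
grip_width: 0.295
clock: 10.42
eef_pos: [0.365, 0.3435, 0.1932]
tcp_rot: [-1.569, -0.007, 0.003]
ft_force: [-0.6, -0.8, 0.5]
grip_width: 0.293
clock: 11.05
eef_pos: [0.3395, 0.0661, 0.1913]
tcp_rot: [-1.571, -0.007, 0.003]
ft_force: [1.5, -0.0, -0.4]
grip_width: 0.291
clock: 11.68
eef_pos: [0.4046, -0.1997, 0.1913]
tcp_rot: [-1.572, -0.005, 0.003]
ft_force: [0.6, 1.2, 0.7]
grip_width: 0.291
[ 0.40780141 -0.20540969  0.19152321]
```

View pics/w7.png

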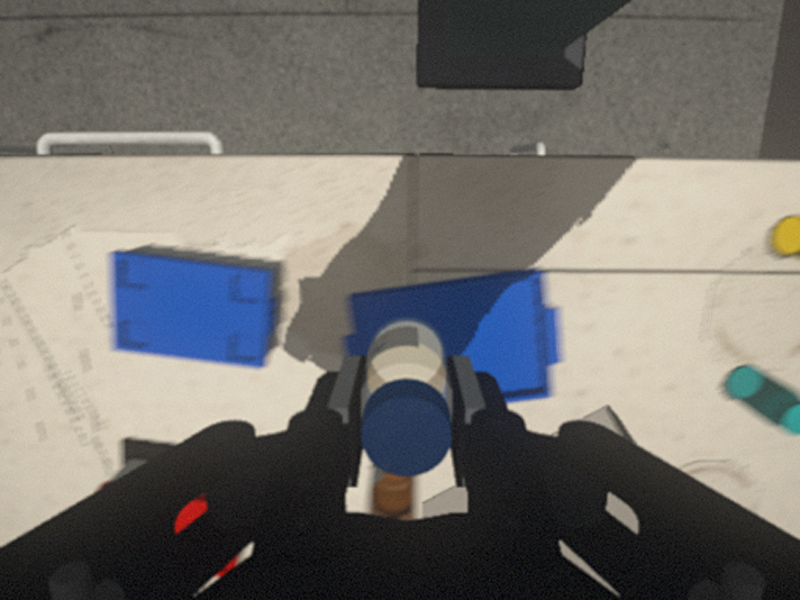

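```bash
python3 -m creep '0 0 0 0 0 0;0 0 0 0 0 0'
python3 - <<'E'
from h import *
C=cam("wrist"); save(C[0],"w8.png",(60,140,370,270));s=telemetry.sense(); print(s["eef_pos"])
E
```

```text
clock: 11.98
eef_pos: [0.4039, -0.1966, 0.1907]
tcp_rot: [-1.57, -0.005, 0.005]
ft_force: [-1.3, 0.1, -0.2]
grip_width: 0.294
[ 0.40398346 -0.19638254  0.19073875]
```

View pics/w8.png

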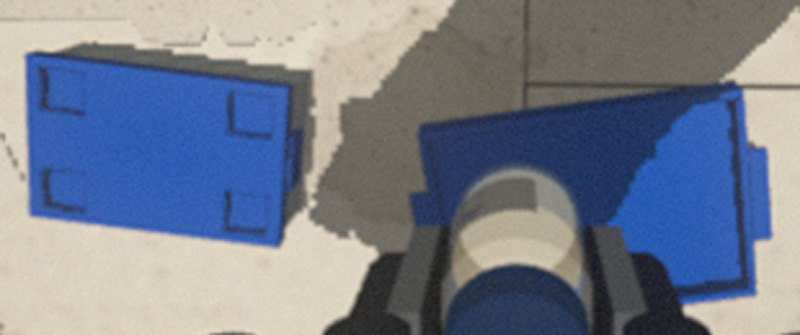

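Run:
```python
from h import *
C=cam("wrist")
f=lambda a:np.array(a)*310/800+[60,140]
a=pix2plane(f([(420,125),(741,84),(755,292)]),.016,C); print("tray",a.round(4),"centre",(a[0]+a[2])/2,"yaw",np.degrees(np.arctan2(a[1,0]-a[0,0],a[1,1]-a[0,1])))
b=pix2plane(f([(27,52),(293,83),(278,244),(30,213)]),.043,C); print("loose",b.round(4),b.mean(0).round(4), "len",np.linalg.norm(b[1]-b[0]),np.linalg.norm(b[2]-b[1]),"ang",np.degrees(np.arctan2(b[1,0]-b[0,0],b[1,1]-b[0,1])),np.degrees(np.arctan2(b[2,0]-b[3,0],b[2,1]-b[3,1])))
```

```text
tray [[ 0.4188 -0.234   0.016 ]
 [ 0.4015 -0.1087  0.016 ]
 [ 0.4903 -0.0955  0.016 ]] centre [ 0.45456242 -0.1647656   0.016     ] yaw -7.854125622931895
loose [[ 0.3857 -0.3696  0.043 ]
 [ 0.3965 -0.2755  0.043 ]
 [ 0.4581 -0.2853  0.043 ]
 [ 0.4465 -0.3778  0.043 ]] [ 0.4217 -0.327   0.043 ] len 0.09469575075430955 0.062373999036318545 ang 6.530576903331881 7.124260608389233
```

```bash
python3 -m creep '37 -10 -20 0 0 0;0 0 -40 0 0 0;0 0 -40 0 0 0;0 0 -30 0 0 0;0 0 0 0 0 0';python3 -m creep '0 0 -12 0 0 0;0 0 -8 0 0 0;0 0 0 0 0 0'
```

```text
clock: 12.7
eef_pos: [0.4399, -0.2056, 0.0593]
tcp_rot: [-1.569, -0.003, 0.008]
ft_force: [-0.0, 0.4, -0.1]
grip_width: 0.29
clock: 13.08
eef_pos: [0.4413, -0.2073, 0.0405]
tcp_rot: [-1.571, -0.004, 0.005]
ft_force: [0.1, -1.0, 0.2]
grip_width: 0.287
```

```bash
python3 -m creep '0 0 -3 0 0 0;0 0 0 0 0 0';python3 -m creep '0 0 -1 0 0 0;0 0 0 0 0 0';python3 -m creep '0 0 -1 0 0 0;0 0 0 0 0 0'
```

```text
clock: 13.32
eef_pos: [0.4414, -0.2075, 0.0376]
tcp_rot: [-1.571, -0.005, 0.004]
ft_force: [0.5, 0.4, 0.0]
grip_width: 0.292
clock: 13.58
eef_pos: [0.4414, -0.2074, 0.0366]
tcp_rot: [-1.571, -0.005, 0.005]
ft_force: [-0.0, -0.9, 0.3]
grip_width: 0.291
clock: 13.82
eef_pos: [0.4415, -0.2074, 0.0359]
tcp_rot: [-1.571, -0.005, 0.004]
ft_force: [-1.8, 1.5, 6.4]
grip_width: 0.291
```

```bash
python3 -m creep '0 0 0 0 0 0;0 0 0 0 0 0;0 0 0 0 0 0' 0.1; python3 -m creep '0 0 20 0 0 0;0 0 45 0 0 0;0 0 45 0 0 0;-40 0 40 0 0 0;0 0 0 0 0 0' ;python3 - <<'E'
from h import *
C=cam("wrist"); save(C[0],"w9.png");s=telemetry.sense(); print(s["eef_pos"])
E
```

```text
clock: 14.2
eef_pos: [0.4413, -0.2074, 0.0355]
tcp_rot: [-1.571, -0.005, 0.005]
ft_force: [0.4, 0.1, 0.0]
grip_width: 0.55
clock: 14.82
eef_pos: [0.401, -0.208, 0.1881]
tcp_rot: [-1.573, -0.006, 0.001]
ft_force: [0.0, 0.3, -0.5]
grip_width: 0.551
[ 0.40156617 -0.20784262  0.18663719]
```

View pics/w9.png

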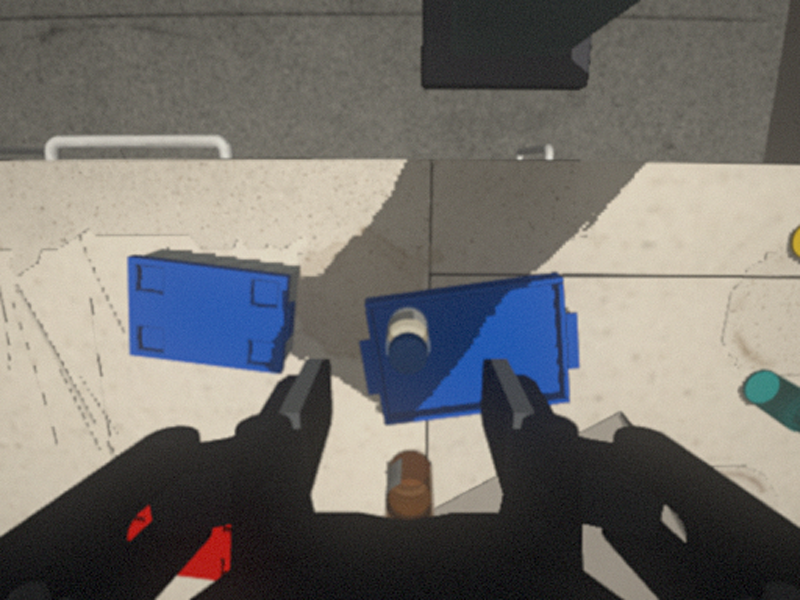

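The blue vial stands upright in the front right part of the blue tray at (408,335). Next I go to the pot.

```bash
python3 -m creep '-10 55 0 0 0 0;-10 55 0 0 0 0;-10 55 0 0 0 0;-10 55 0 0 0 0;0 55 0 0 0 0' 0.7; python3 -m creep '0 55 0 0 0 0;0 55 0 0 0 0;10 51 0 0 0 0;0 0 0 0 0 0;0 0 0 0 0 0'
python3 - <<'E'
from h import *
C=cam("wrist"); save(C[0],"w10.png");s=telemetry.sense(); print(s["eef_pos"])
E
```

```text
clock: 15.5
eef_pos: [0.3606, 0.0695, 0.1846]
tcp_rot: [-1.571, -0.003, 0.005]
ft_force: [0.5, -0.2, 0.6]
grip_width: 0.85
clock: 16.12
eef_pos: [0.3708, 0.2285, 0.1844]
tcp_rot: [-1.572, -0.004, 0.007]
ft_force: [0.5, 1.2, -0.5]
grip_width: 0.851
[0.37087092 0.2280176  0.18465691]
```

View pics/w10.png

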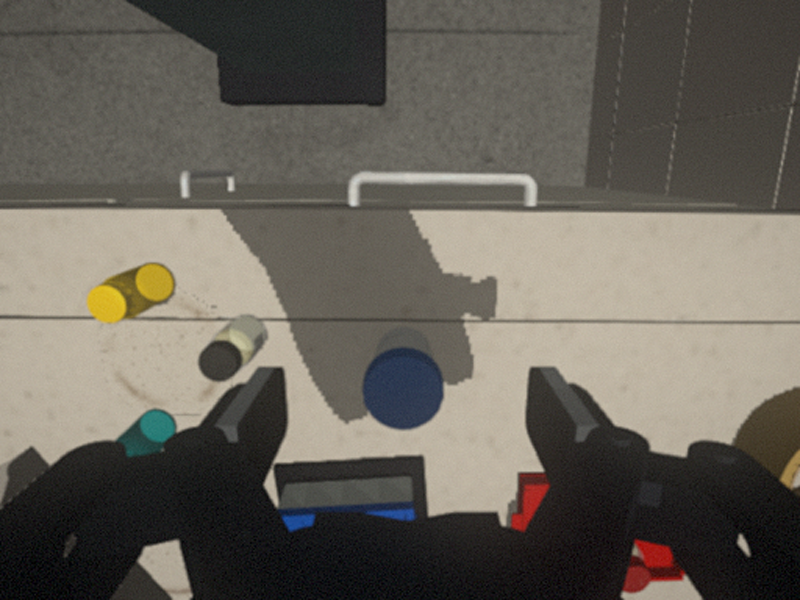

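Run:
```python
from h import *
C=cam("wrist")
ce,st,p,_=capfind(C,(258,247),.066,"blue",rad=25); print(ce,st,p)
```

```text
[257.67425474 247.01192412] [ 234  222   49   51 1845] [0.42345744 0.22612184 0.066     ]
```

```bash
python3 -m creep '55 -2 -20 0 0 0;0 0 -40 0 0 0;0 0 -40 0 0 0;0 0 -20 0 0 0;0 0 0 0 0 0';python3 -m creep '0 0 -17 0 0 0;0 0 0 0 0 0'; python3 -m creep '0 0 0 0 0 0;0 0 0 0 0 0;0 0 0 0 0 0;0 0 0 0 0 0' -1;  python3 - <<'E'
from h import *
C=cam("wrist"); save(C[0],"w11.png");s=telemetry.sense(); print(s["eef_pos"])
E
```

```text
clock: 16.85
eef_pos: [0.4253, 0.2252, 0.0644]
tcp_rot: [-1.572, -0.001, 0.005]
ft_force: [0.5, 1.1, -0.3]
grip_width: 0.847
clock: 17.1
eef_pos: [0.4263, 0.226, 0.0489]
tcp_rot: [-1.571, -0.004, 0.004]
ft_force: [-0.2, 0.8, 0.4]
grip_width: 0.849
clock: 17.6
eef_pos: [0.4272, 0.2268, 0.0499]
tcp_rot: [-1.571, -0.006, 0.003]
ft_force: [-1.1, -0.6, 9.3]
grip_width: 0.528
[0.42720266 0.22675083 0.04986648]
```

View pics/w11.png

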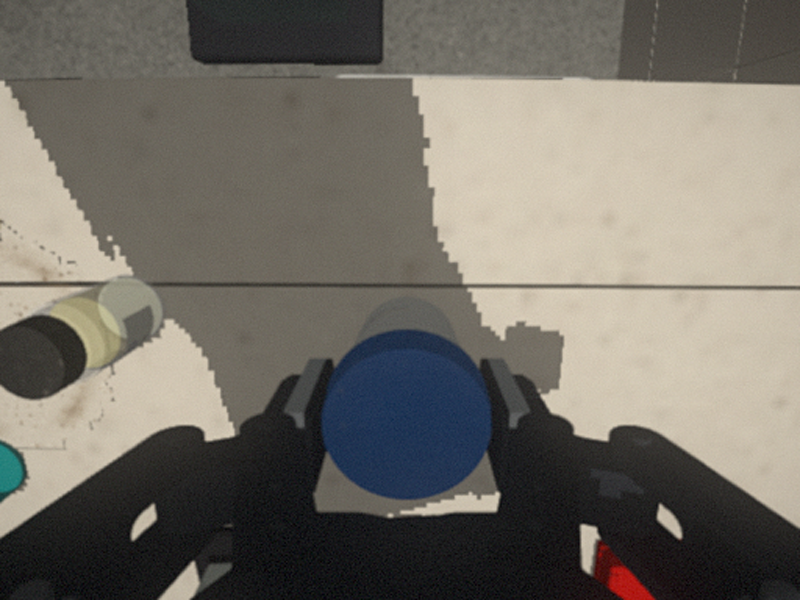

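```bash
python3 -m creep '0 0 20 0 0 0;0 0 50 0 0 0;-20 0 50 0 0 0;-30 -20 30 0 0 0;-10 -45 0 0 0 0'; python3 -m creep '0 -52 0 0 0 0;0 -52 0 0 0 0;0 -52 0 0 0 0;0 -52 0 0 0 0;20 -52 0 0 0 0';python3 -m creep '40 -40 0 0 0 0; 20 0 0 0 0 0;0 0 0 0 0 0;0 0 0 0 0 0';python3 - <<'E'
from h import *
C=cam("wrist"); save(C[0],"w12.png");s=telemetry.sense(); print(s["eef_pos"])
E
```

```text
clock: 18.27
eef_pos: [0.3667, 0.1622, 0.2013]
tcp_rot: [-1.569, -0.011, 0.003]
ft_force: [1.2, -0.4, -1.3]
grip_width: 0.531
clock: 18.9
eef_pos: [0.3857, -0.1, 0.1995]
tcp_rot: [-1.571, -0.005, 0.003]
ft_force: [1.1, 0.8, -0.3]
grip_width: 0.529
clock: 19.4
eef_pos: [0.4455, -0.1378, 0.1987]
tcp_rot: [-1.571, -0.005, 0.006]
ft_force: [-0.6, 0.4, -0.3]
grip_width: 0.53
[ 0.44543463 -0.13776086  0.19871745]
```

View pics/w12.png

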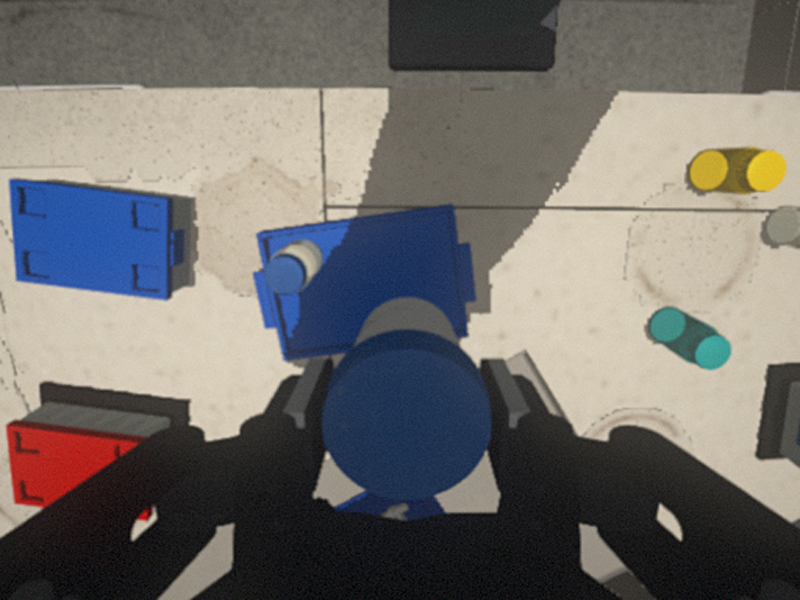

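```bash
python3 -m creep '14 -1 -30 0 0 0;0 0 -45 0 0 0;0 0 -30 0 0 0;0 0 -20 0 0 0;0 0 0 0 0 0';python3 -m creep '0 0 -10 0 0 0;0 0 -4 0 0 0;0 0 0 0 0 0'
```

```text
clock: 20.08
eef_pos: [0.4588, -0.1384, 0.0729]
tcp_rot: [-1.57, -0.003, 0.007]
ft_force: [0.1, 0.2, 0.2]
grip_width: 0.53
clock: 20.45
eef_pos: [0.4604, -0.1394, 0.0597]
tcp_rot: [-1.571, -0.005, 0.004]
ft_force: [0.4, -1.1, -1.1]
grip_width: 0.53
```

```bash
python3 -m creep '0 0 -3 0 0 0;0 0 0 0 0 0';python3 -m creep '0 0 -1.5 0 0 0;0 0 0 0 0 0';python3 -m creep '0 0 -1 0 0 0;0 0 0 0 0 0'
```

```text
clock: 20.7
eef_pos: [0.4603, -0.1393, 0.0565]
tcp_rot: [-1.571, -0.004, 0.005]
ft_force: [0.1, 0.7, 0.3]
grip_width: 0.53
clock: 20.95
eef_pos: [0.4603, -0.1393, 0.0549]
tcp_rot: [-1.571, -0.004, 0.005]
ft_force: [-0.5, 0.6, 0.5]
grip_width: 0.527
clock: 21.2
eef_pos: [0.4604, -0.1394, 0.054]
tcp_rot: [-1.571, -0.005, 0.004]
ft_force: [0.4, 0.4, -1.2]
grip_width: 0.524
```

```bash
python3 -m creep '0 0 -1 0 0 0;0 0 0 0 0 0'; python3 -m creep '0 0 0 0 0 0;0 0 0 0 0 0;0 0 0 0 0 0' 0.4; python3 -m creep '0 0 20 0 0 0;0 0 45 0 0 0;0 0 45 0 0 0;-50 -20 30 0 0 0;0 0 0 0 0 0' ;python3 - <<'E'
from h import *
C=cam("wrist"); save(C[0],"w13.png");s=telemetry.sense(); print(s["eef_pos"])
E
```

```text
clock: 21.45
eef_pos: [0.4608, -0.1394, 0.0539]
tcp_rot: [-1.571, -0.006, 0.004]
ft_force: [-2.9, 2.0, 12.9]
grip_width: 0.53
clock: 21.82
eef_pos: [0.4603, -0.1393, 0.0529]
tcp_rot: [-1.571, -0.004, 0.005]
ft_force: [0.6, -0.2, -0.7]
grip_width: 0.695
clock: 22.45
eef_pos: [0.4093, -0.1604, 0.195]
tcp_rot: [-1.573, -0.005, 0.001]
ft_force: [0.3, 0.8, -0.9]
grip_width: 0.701
[ 0.41021417 -0.16000185  0.19395848]
```

View pics/w13.png

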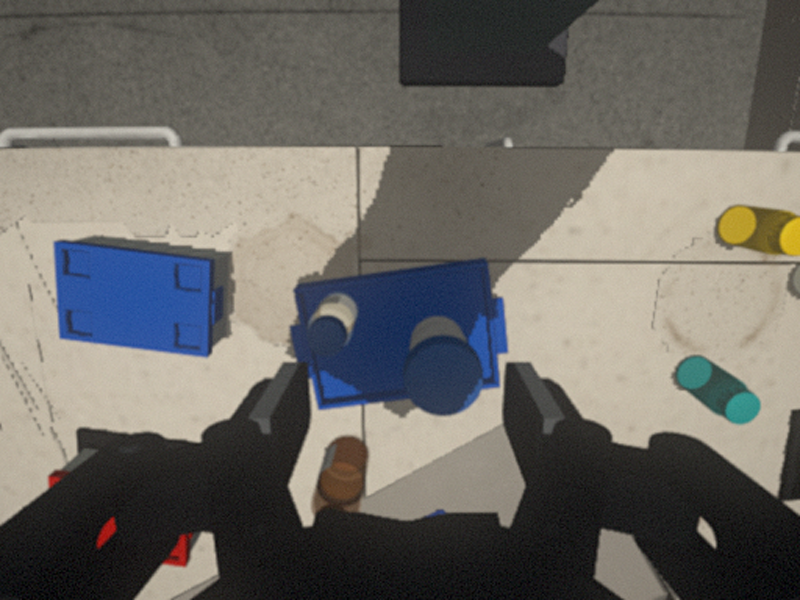

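The vial (330,330) and the pot (443,375) both stand upright in the blue tray. Now I turn the jaws across the loose box and hover to measure it.

```bash
python3 -m creep '0 -20 20 0 0 -9.7;0 -20 20 0 0 -9.7;0 -20 16 0 0 -9.7;0 -20 0 0 0 -9.7;0 -20 0 0 0 -9.7' 1;python3 -m creep '0 -20 0 0 0 -9.7;0 -20 0 0 0 -9.7;0 -20 0 0 0 -9.7;0 -20 0 0 0 -9.7;7 -27 0 0 0 -10'; python3 -m creep '0 0 0 0 0 0;0 0 0 0 0 0';python3 - <<'E'
from h import *
C=cam("wrist"); save(C[0],"w14.png");s=telemetry.sense(); print(s["eef_pos"],s["joint_positions"].round(2));M=R.from_rotvec(s["tcp_rot"]).as_matrix();print(M.round(4),np.degrees(np.arctan2(M[1,0],M[0,0])))
E
```

```text
clock: 23.12
eef_pos: [0.411, -0.2597, 0.2481]
tcp_rot: [-1.467, 0.661, -0.66]
ft_force: [-0.6, 0.2, -0.7]
grip_width: 0.999
clock: 23.75
eef_pos: [0.4178, -0.3665, 0.2478]
tcp_rot: [-1.146, 1.303, -1.3]
ft_force: [0.7, -0.6, -0.2]
grip_width: 1.0
clock: 24.0
eef_pos: [0.4175, -0.3656, 0.248]
tcp_rot: [-1.15, 1.298, -1.295]
ft_force: [-0.8, 0.2, -0.6]
grip_width: 1.002
[ 0.41746257 -0.36549566  0.24831503] [-0.85  0.35 -0.06  1.17  0.    0.84]
[[-1.190e-01 -8.000e-04  9.929e-01]
 [-9.929e-01  1.200e-03 -1.190e-01]
 [-1.100e-03 -1.000e+00 -9.000e-04]] -96.83546058442198
```

View pics/w14.png

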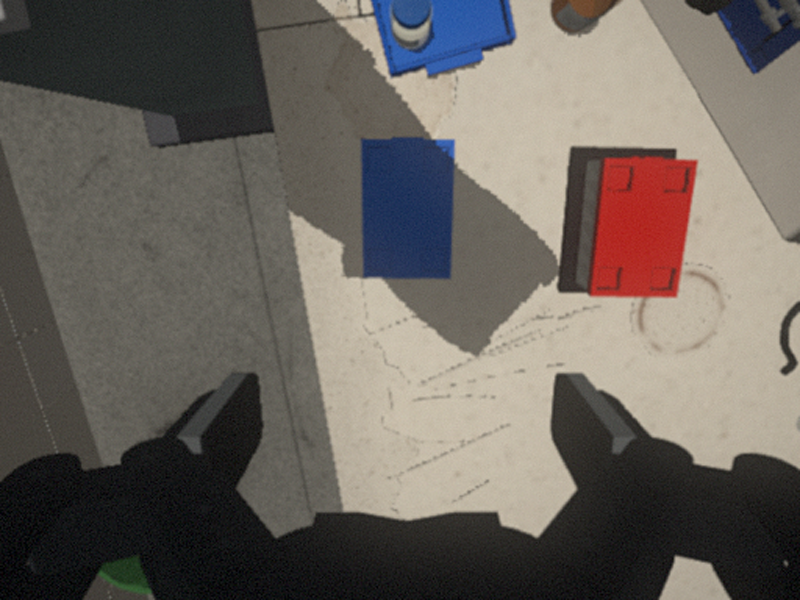

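```bash
cat >> h.py <<'E'
from scipy.optimize import least_squares
def fitlid(C,guess,ztop,hue="blue",vmin=30,smin=90,rad=60,L=(62,94),h=8):
    uv=proj([guess[0],guess[1],ztop],C)[0]
    ce,st,p,m=capfind(C,uv,ztop,hue,smin,vmin,rad)
    m=cv2.morphologyEx(m.astype(np.uint8),cv2.MORPH_OPEN,np.ones((9,9)))
    cs,_=cv2.findContours(m,0,cv2.CHAIN_APPROX_NONE); c=max(cs,key=len)[:,0].astype(float)
    c=c[(c[:,0]>2)&(c[:,0]<509)&(c[:,1]>2)&(c[:,1]<381)]
    base=np.array([[sx*L[0]/2,sy*L[1]/2,z] for sx in(1,-1) for sy in(1,-1) for z in(0,-h)])/1000
    def f(p):
        cc,ss=np.cos(p[2]),np.sin(p[2])
        P=np.c_[p[0]+cc*base[:,0]-ss*base[:,1],p[1]+ss*base[:,0]+cc*base[:,1],ztop+base[:,2]]
        q=cv2.convexHull(proj(P,C).astype(np.float32))
        return np.array([cv2.pointPolygonTest(q,(float(a),float(b)),True) for a,b in c])-0.5
    r=least_squares(f,guess,loss="soft_l1",f_scale=0.5,diff_step=1e-3,x_scale=[.01,.01,.1])
    return r.x,np.sqrt(np.mean(r.fun**2)),len(c)
E
python3 - <<'E'
from h import *
C=cam("wrist")
x,e,n=fitlid(C,[.4217,-.327,-.127],.043); print("loose",x[:2].round(4),np.degrees(x[2]),e,n)
C=cam("top")
x,e,n=fitlid(C,[.4217,-.327,-.127],.043,vmin=60); print("loose top",x[:2].round(4),np.degrees(x[2]),e,n)
x,e,n=fitlid(C,[.5505,.187,.07],.049,vmin=60); print("stored top",x[:2].round(4),np.degrees(x[2]),e,n)
E
```

```text
loose [ 0.4226 -0.3281] -7.714305664517595 0.6797740862311301 285
loose top [ 0.4616 -0.1616] 22.450802992162714 3.8591561913936743 128
stored top [0.552  0.1882] 2.8795618772766214 0.36938187934144917 84
```

```bash
python3 -m creep '-20 55 2 0 0 0;-20 55 2 0 0 0;-15 55 2 0 0 0;0 55 0 0 0 0;0 55 0 0 0 0';python3 -m creep '0 55 0 0 0 3;0 55 0 0 0 4;30 55 0 0 0 4;50 45 0 0 0 0;55 28 0 0 0 0'; python3 -m creep '55 0 0 0 0 0;0 0 0 0 0 0;0 0 0 0 0 0';python3 - <<'E'
from h import *
C=cam("wrist"); save(C[0],"w15.png");s=telemetry.sense(); print(s["eef_pos"],s["joint_positions"].round(2));M=R.from_rotvec(s["tcp_rot"]).as_matrix();print(np.degrees(np.arctan2(M[1,0],M[0,0])))
x,e,n=fitlid(C,[.5515,.1875,.07],.049); print("stored",x[:2].round(4),np.degrees(x[2]),e,n)
E
```

```text
clock: 24.78
eef_pos: [0.3619, -0.0895, 0.2554]
tcp_rot: [-1.149, 1.297, -1.299]
ft_force: [1.2, 0.1, -0.2]
grip_width: 0.999
clock: 25.4
eef_pos: [0.4943, 0.1461, 0.2556]
tcp_rot: [-1.242, 1.154, -1.155]
ft_force: [1.5, -1.4, 1.1]
grip_width: 1.0
clock: 25.78
eef_pos: [0.5479, 0.1435, 0.2547]
tcp_rot: [-1.243, 1.157, -1.156]
ft_force: [-1.3, -0.4, -0.3]
grip_width: 0.999
[0.54769774 0.14339723 0.25513738] [ 0.13  0.36 -0.01  1.19  0.    1.63]
-85.93689009624798
stored [0.5524 0.1901] 4.317957476184617 0.6732339369465631 293
```

View pics/w15.png

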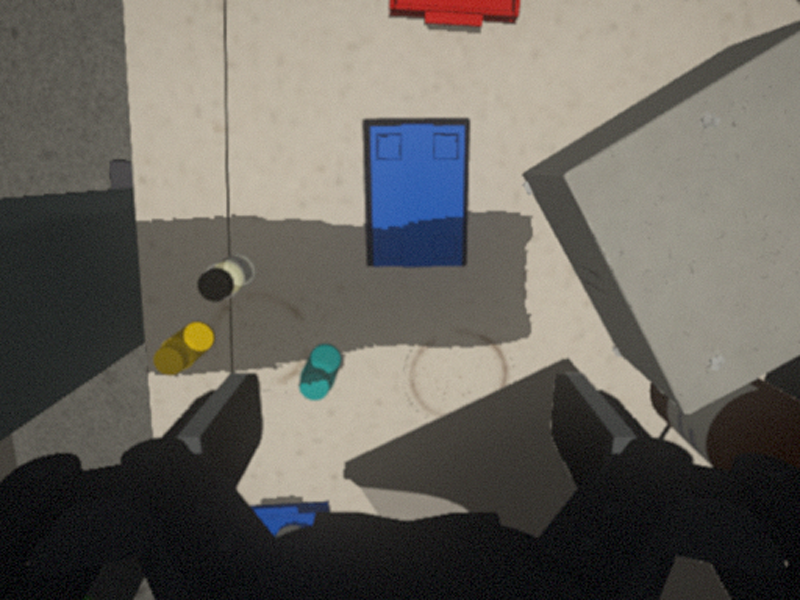

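Run:
```python
from h import *
for n in("top","scene"):
    C=cam(n)
    for nm,g,z in(("loose",[.4225,-.327,-.13],.043),("stored",[.5515,.188,.07],.049)):
        x,e,k=fitlid(C,g,z,vmin=45,rad=15); print(n,nm,x[:2].round(4),np.degrees(x[2]),e,k)
    save(C[0],n+"_b.png",(100,100,420,340))
```

```text
top loose [ 0.423  -0.3279] -5.212258212393765 0.4338908604184269 82Traceback (most recent call last):
  File "<stdin>", line 5, in <module>
  File "h.py", line 45, in fitlid
    cs,_=cv2.findContours(m,0,cv2.CHAIN_APPROX_NONE); c=max(cs,key=len)[:,0].astype(float)
                                                        ~~~^^^^^^^^^^^^
ValueError: max() iterable argument is empty
```

```bash
python3 -m creep '5 -25 -30 0 0 0;0 0 -30 0 0 0;0 0 0 0 0 0;0 0 0 0 0 0';python3 - <<'E'
from h import *
C=cam("wrist"); save(C[0],"w16.png",(150,10,406,202));s=telemetry.sense(); print(s["eef_pos"])
x,e,n=fitlid(C,[.5515,.1875,.07],.049); print("stored",x[:2].round(4),np.degrees(x[2]),e,n)
E
```

```text
clock: 26.38
eef_pos: [0.5539, 0.1185, 0.1966]
tcp_rot: [-1.241, 1.156, -1.158]
ft_force: [-0.4, -0.1, 0.8]
grip_width: 1.0
[0.55425683 0.11859681 0.19680817]
stored [0.5523 0.1892] 4.319552304948339 0.7663927825960155 366
```

View pics/w16.png

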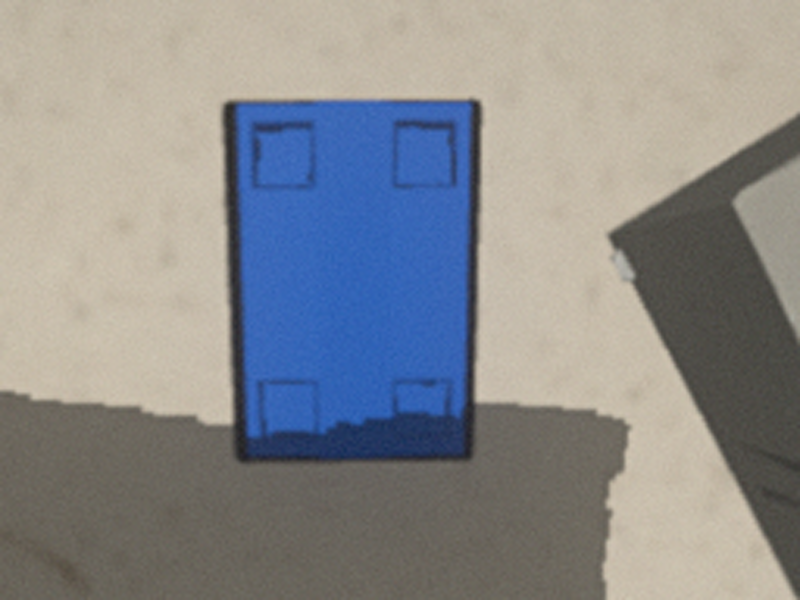

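Run:
```python
from h import *
C=cam("wrist")
f=lambda a:pix2plane(np.array(a)*256/800+[150,10],.049,C)
lid=f([(228,102),(480,101),(471,459),(240,459)]); print(lid.round(4),lid.mean(0).round(4))
top=f([(284,154.5),(425,154.5)]);print("far recess",top.round(4), "angle", np.degrees(np.arctan2(top[1,1]-top[0,1],top[1,0]-top[0,0])))
a=np.radians(4.2); m=top.mean(0)[:2]; print("centre from far pair", m-0.034*np.array([-np.sin(a),np.cos(a)]))
edge=f([(289,380),(422,380)]); m=edge.mean(0)[:2]; print("from near edge",m+ (0.034-.0075)*np.array([-np.sin(a),np.cos(a)]))
```

```text
[[0.5163 0.2337 0.049 ]
 [0.5828 0.2387 0.049 ]
 [0.5902 0.1434 0.049 ]
 [0.5237 0.1387 0.049 ]] [0.5533 0.1887 0.049 ]
far recess [[0.5318 0.2217 0.049 ]
 [0.5695 0.2244 0.049 ]] angle 4.087589191586326
centre from far pair [0.55312155 0.18913109]
from near edge [0.55335597 0.18993078]
```

```bash
python3 -m creep '-55 -10 20 0 0 0;-55 -30 20 0 0 0;-50 -50 0 0 0 0;-30 -55 0 0 0 0;0 -55 0 0 0 0';python3 -m creep '0 -55 0 0 0 -3;0 -55 0 0 0 -3;0 -55 0 0 0 -3;10 -55 0 0 0 -2.8;20 -50 -20 0 0 0'; python3 -m creep '15 -46 -26 0 0 0;0 0 0 0 0 0;0 0 0 0 0 0';python3 - <<'E'
from h import *
C=cam("wrist"); save(C[0],"w17.png",(150,10,406,202));s=telemetry.sense(); print(s["eef_pos"]);M=R.from_rotvec(s["tcp_rot"]).as_matrix();print(np.degrees(np.arctan2(M[1,0],M[0,0])))
x,e,n=fitlid(C,[.4225,-.328,-.13],.043); print("loose",x[:2].round(4),np.degrees(x[2]),e,n)
E
```

```text
clock: 27.1
eef_pos: [0.371, -0.0751, 0.2355]
tcp_rot: [-1.241, 1.154, -1.158]
ft_force: [3.1, 0.1, 0.0]
grip_width: 0.999
clock: 27.72
eef_pos: [0.4033, -0.3475, 0.2163]
tcp_rot: [-1.141, 1.305, -1.314]
ft_force: [0.0, 0.2, 0.7]
grip_width: 0.998
clock: 28.1
eef_pos: [0.4174, -0.39, 0.1887]
tcp_rot: [-1.142, 1.308, -1.308]
ft_force: [0.6, 0.7, -0.3]
grip_width: 1.002
[ 0.41755973 -0.38973825  0.18915896]
-97.73516168602661
loose [ 0.4225 -0.3285] -7.241640207480211 0.5730309619123465 358
```

View pics/w17.png

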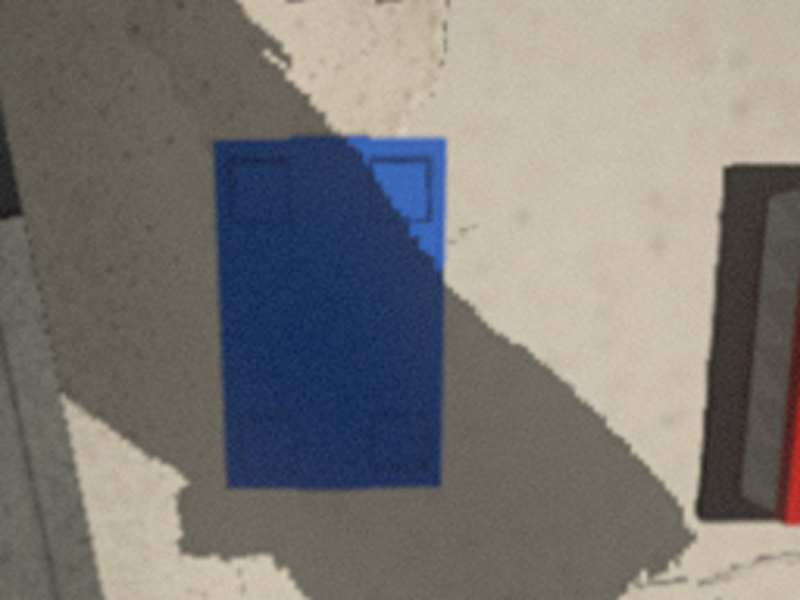

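Run:
```python
from h import *
C=cam("wrist")
f=lambda a:pix2plane(np.array(a)*256/800+[150,10],.043,C)
lid=f([(214,140),(446,138),(440,487),(227,487)]); print(lid.round(4),lid.mean(0).round(4))
top=f([(261,189),(401,189)]);a=np.arctan2(top[1,1]-top[0,1],top[1,0]-top[0,0]);print("angle", np.degrees(a))
a=np.radians(-7.4); m=top.mean(0)[:2]; print("centre from far pair", m-0.034*np.array([-np.sin(a),np.cos(a)]))
e=f([(270,411),(404,410)]); m=e.mean(0)[:2]; print("from near edge",m+(0.034-.0075)*np.array([-np.sin(a),np.cos(a)]))
```

```text
[[ 0.3986 -0.2783  0.043 ]
 [ 0.4597 -0.2861  0.043 ]
 [ 0.4477 -0.3794  0.043 ]
 [ 0.3867 -0.3711  0.043 ]] [ 0.4232 -0.3287  0.043 ]
angle -7.752588631607535
centre from far pair [ 0.42331287 -0.32845137]
from near edge [ 0.42463396 -0.32730534]
```

```bash
python3 -m creep '3 31 0 0 0 0;2.5 30 0 0 0 0;0 0 -40 0 0 0;0 0 -40 0 0 0;0 0 0 0 0 0'
python3 - <<'E'
from h import *
s=telemetry.sense(); print(s["eef_pos"]);M=R.from_rotvec(s["tcp_rot"]).as_matrix();print(np.degrees(np.arctan2(M[1,0],M[0,0])))
C=cam("wrist"); save(C[0],"w18.png")
E
```

```text
clock: 28.82
eef_pos: [0.4217, -0.3272, 0.1072]
tcp_rot: [-1.143, 1.311, -1.305]
ft_force: [0.1, 0.3, 0.3]
grip_width: 0.997
[ 0.42167724 -0.32722487  0.10717013]
-97.71214524004823
```

View pics/w18.png

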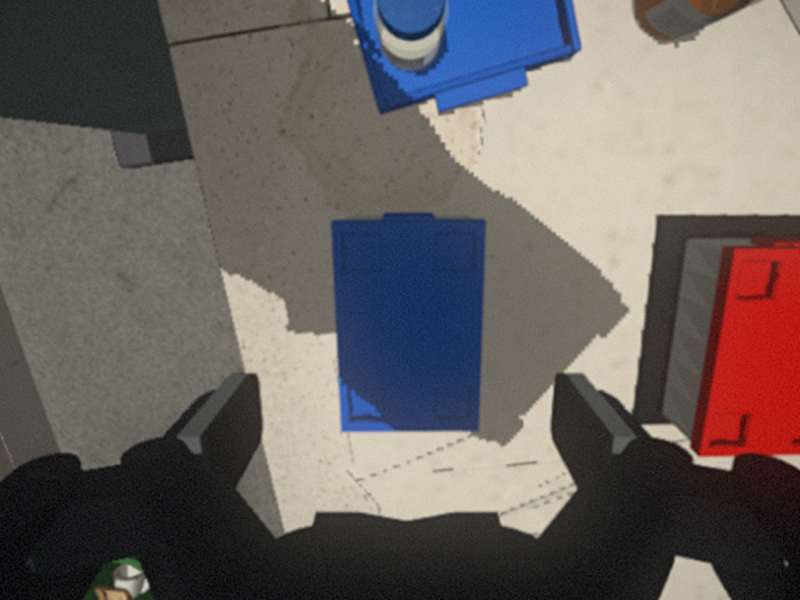

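```bash
python3 -m creep '1 -1 -30 0 0 0;0 0 -30 0 0 0;0 0 -20 0 0 0;0 0 0 0 0 0;0 0 0 0 0 0'
python3 - <<'E'
from h import *
s=telemetry.sense(); print(s["eef_pos"]);C=cam("wrist"); save(C[0],"w19.png")
E
```

```text
clock: 29.5
eef_pos: [0.4249, -0.3313, 0.0301]
tcp_rot: [-1.142, 1.306, -1.311]
ft_force: [0.3, -0.5, 0.5]
grip_width: 0.998
[ 0.42494333 -0.33126899  0.03007512]
```

View pics/w19.png

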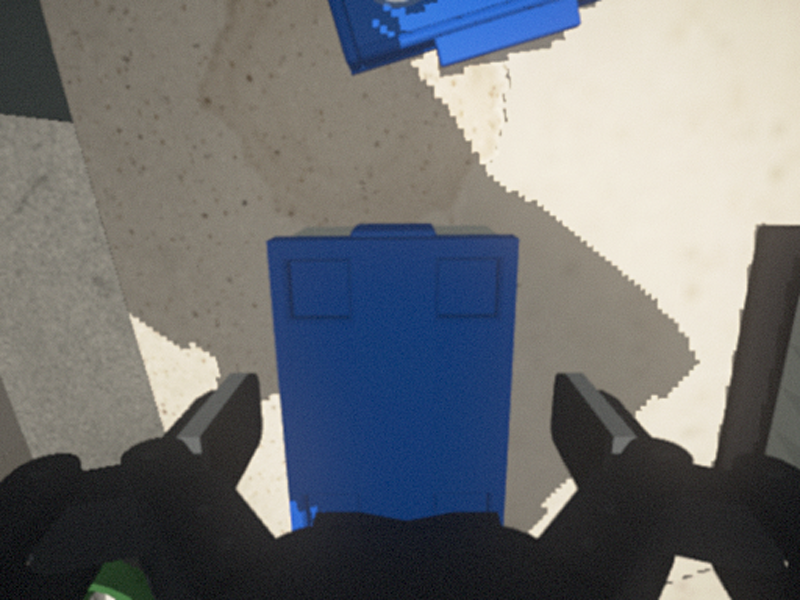

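```bash
python3 -m creep '-1.5 2.5 -2 0 0 0;0 0 0 0 0 0;0 0 0 0 0 0'; python3 -m creep '0 0 0 0 0 0;0 0 0 0 0 0;0 0 0 0 0 0;0 0 0 0 0 0' -1; python3 -m creep '0 0 0 0 0 0;0 0 0 0 0 0'
python3 - <<'E'
from h import *
s=telemetry.sense(); print(s["eef_pos"],s["grip_width"]);M=R.from_rotvec(s["tcp_rot"]).as_matrix();print(M.round(4),np.degrees(np.arctan2(M[1,0],M[0,0])))
C=cam("wrist"); save(C[0],"w20.png")
E
```

```text
clock: 29.92
eef_pos: [0.4224, -0.3278, 0.0262]
tcp_rot: [-1.142, 1.308, -1.309]
ft_force: [0.6, -0.0, -0.5]
grip_width: 0.997
clock: 30.42
eef_pos: [0.4224, -0.3278, 0.0264]
tcp_rot: [-1.142, 1.308, -1.308]
ft_force: [-1.6, 0.9, 5.2]
grip_width: 0.714
clock: 30.68
eef_pos: [0.4224, -0.3278, 0.0264]
tcp_rot: [-1.142, 1.308, -1.308]
ft_force: [-2.3, 1.2, 6.0]
grip_width: 0.71
[ 0.42235095 -0.32778565  0.02641965] 0.7101293724563845
[[-1.350e-01 -0.000e+00  9.908e-01]
 [-9.908e-01 -1.000e-04 -1.350e-01]
 [ 1.000e-04 -1.000e+00  0.000e+00]] -97.75922853660003
```

View pics/w20.png

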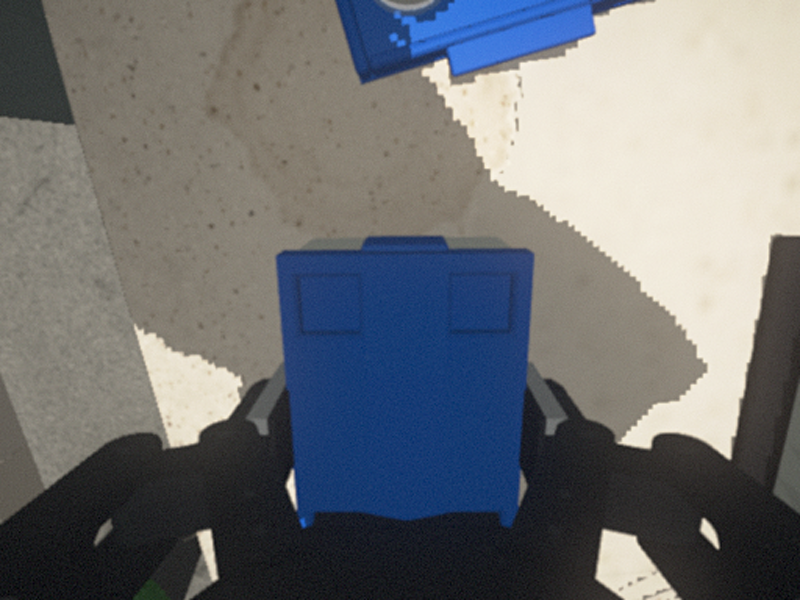

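Run:
```python
from h import *
C=cam("wrist"); s=telemetry.sense();M=R.from_rotvec(s["tcp_rot"]).as_matrix()
f=lambda a:pix2plane(np.array(a)*.64,.043,C)
t=f([(331,304),(481.5,303)]); print(t.round(4),np.linalg.norm(t[1]-t[0]),"ang",np.degrees(np.arctan2(t[1,1]-t[0,1],t[1,0]-t[0,0])))
a=np.radians(-7.75); yb=np.array([-np.sin(a),np.cos(a)]);xb=np.array([np.cos(a),np.sin(a)])
c=t.mean(0)[:2]-.034*yb; print("centre recess",c.round(4))
l=f([(278,253),(532,253)]); c2=l.mean(0)[:2]-.047*yb; print("centre lid edge",c2.round(4),np.linalg.norm(l[1]-l[0]))
for q in(c,c2): d=q-s["eef_pos"][:2]; print("in tool: jaw",d@xb,"along box y",d@yb)
```

```text
[[ 0.4091 -0.2922  0.043 ]
 [ 0.4457 -0.2969  0.043 ]] 0.03692073891210905 ang -7.371712379028469
centre recess [ 0.4228 -0.3283]
centre lid edge [ 0.4224 -0.3287] 0.06069837190032336
in tool: jaw 0.0004398143905898863 along box y -0.0003592491971671195
in tool: jaw 0.00014747443325435826 along box y -0.0008231855129630114
```

```bash
python3 -m creep '0 0 15 0 0 0;0 0 40 0 0 0;-10 0 50 0 0 0;-20 20 50 0 0 0;-20 40 20 0 0 0';python3 -m creep '0 50 0 0 0 0;0 50 0 0 0 0;0 50 0 0 0 0;0 50 0 0 0 0;0 50 0 0 0 3'; python3 -m creep '0 50 0 0 0 3;0 50 0 0 0 3;30 50 0 0 0 3;45 30 0 0 0 0;45 20 0 0 0 0'; python3 -m creep '40 8 0 0 0 0;20 0 0 0 0 0;0 0 0 0 0 0;0 0 0 0 0 0'
python3 - <<'E'
from h import *
s=telemetry.sense(); print(s["eef_pos"],s["grip_width"]);M=R.from_rotvec(s["tcp_rot"]).as_matrix();print(np.degrees(np.arctan2(M[1,0],M[0,0])))
C=cam("wrist"); save(C[0],"w21.png")
E
```

```text
clock: 31.4
eef_pos: [0.3729, -0.2689, 0.2044]
tcp_rot: [-1.141, 1.305, -1.314]
ft_force: [0.3, 0.9, -2.6]
grip_width: 0.709
clock: 32.02
eef_pos: [0.3721, -0.0163, 0.2019]
tcp_rot: [-1.168, 1.269, -1.27]
ft_force: [0.5, -0.6, -2.2]
grip_width: 0.711
clock: 32.65
eef_pos: [0.4933, 0.1841, 0.2018]
tcp_rot: [-1.243, 1.153, -1.153]
ft_force: [1.0, -0.8, -1.4]
grip_width: 0.711
clock: 33.15
eef_pos: [0.5514, 0.1901, 0.2013]
tcp_rot: [-1.244, 1.155, -1.154]
ft_force: [-0.9, -0.8, -1.8]
grip_width: 0.71
[0.55141808 0.1901251  0.20128034] 0.7101216503559962
-85.76959920274786
```

View pics/w21.png

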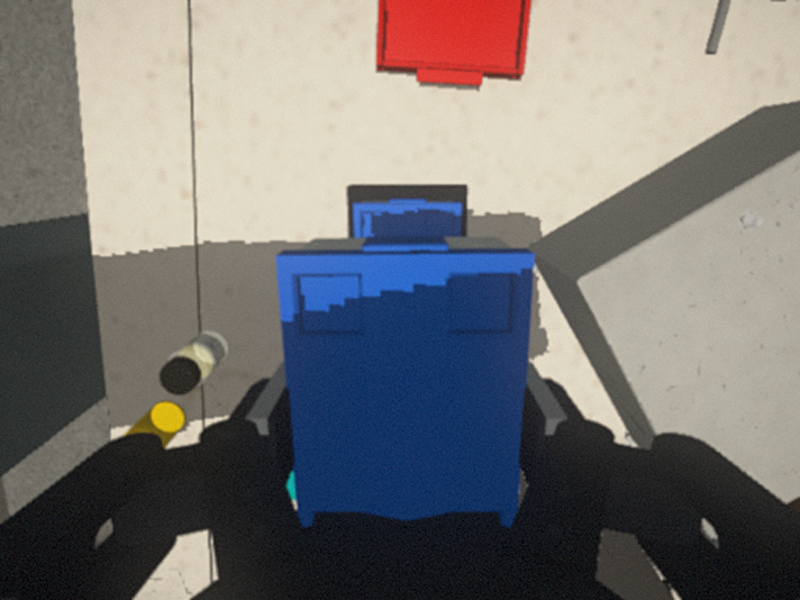

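```bash
python3 -m creep '1 0 -30 0 0 0;0 0 -40 0 0 0;0 0 -30 0 0 0;0 0 -15 0 0 0;0 0 0 0 0 0'; python3 -m creep '0 0 0 0 0 0'
python3 - <<'E'
from h import *
s=telemetry.sense(); print(s["eef_pos"],s["grip_width"]);M=R.from_rotvec(s["tcp_rot"]).as_matrix();print(np.degrees(np.arctan2(M[1,0],M[0,0])))
C=cam("wrist"); save(C[0],"w22.png"); C=cam("scene"); save(C[0],"s22.png",(190,90,300,172))
E
```

```text
clock: 33.83
eef_pos: [0.5526, 0.1901, 0.0859]
tcp_rot: [-1.244, 1.155, -1.154]
ft_force: [0.7, 0.8, -1.0]
grip_width: 0.712
clock: 33.95
eef_pos: [0.5541, 0.1904, 0.0874]
tcp_rot: [-1.242, 1.153, -1.155]
ft_force: [-0.8, 0.7, -2.2]
grip_width: 0.71
[0.55414984 0.19042488 0.0873975 ] 0.7104949813836228
-85.76474954598142
```

View pics/w22.png

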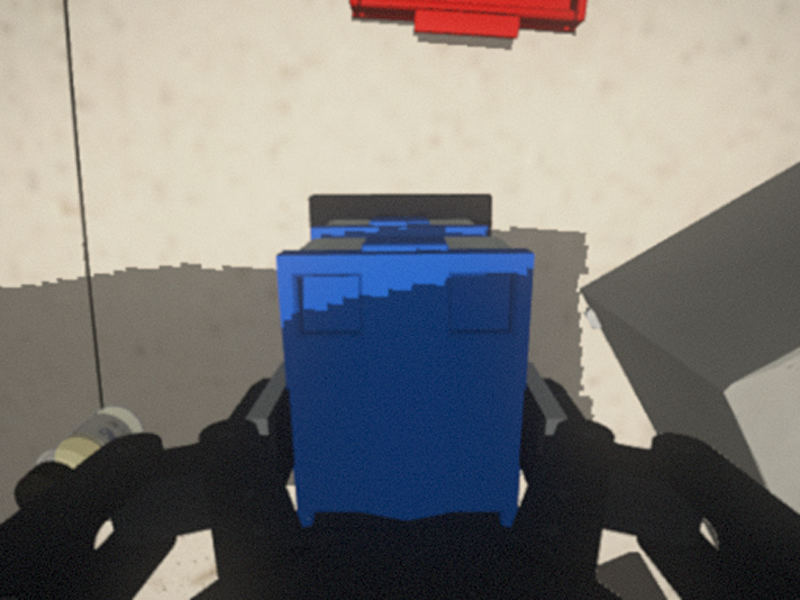

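View pics/s22.png

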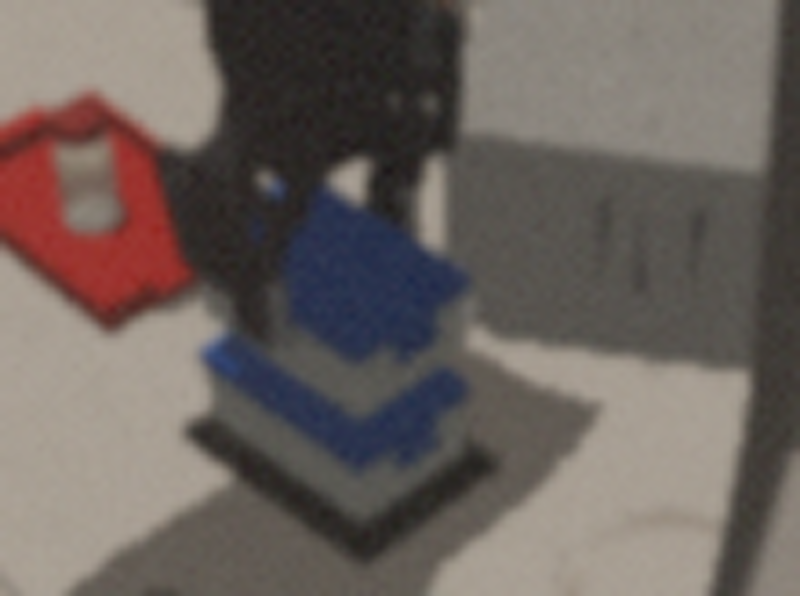

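```bash
python3 -m creep '0 0 0 0 0 0;0 0 0 0 0 0'
python3 - <<'E'
from h import *
s=telemetry.sense(); print(s["eef_pos"])
C=cam("wrist"); save(C[0],"w23.png",(170,110,350,230))
E
```

```text
clock: 34.3
eef_pos: [0.5535, 0.1903, 0.0864]
tcp_rot: [-1.243, 1.154, -1.155]
ft_force: [0.6, 0.3, -2.6]
grip_width: 0.708
[0.55352293 0.19025559 0.08637656]
```

View pics/w23.png

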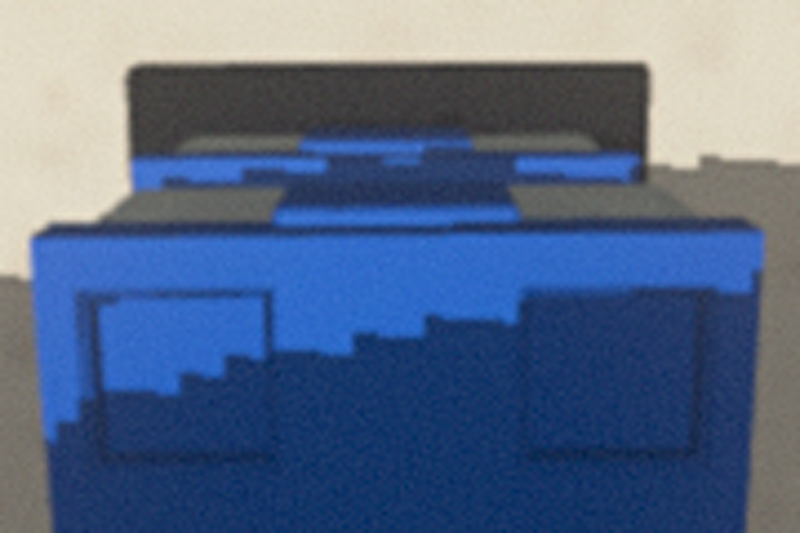

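Run:
```python
from h import *
C=cam("wrist"); s=telemetry.sense(); p=s["eef_pos"]; M=R.from_rotvec(s["tcp_rot"]).as_matrix()
xb=M[:2,2]/np.linalg.norm(M[:2,2]); yb=-M[:2,0]/np.linalg.norm(M[:2,0])
f=lambda a,z:pix2plane(np.array(a)*180/800+[170,110],z,C)
zt=p[2]-.0264+.043
for n,a,z,o in(("held",[(33,236),(764,234)],zt,.047),("heldrec",[(180,376),(613,374)],zt,.034),("stored",[(133,156),(642,156)],.049,.047),("plate",[(130,66),(650,66)],.006,.056)):
    q=f(a,z)[:,:2]; c=q.mean(0)-o*yb; d=c-p[:2]; v=q[1]-q[0]
    print(n,"len",np.linalg.norm(v).round(4),"yaw",np.degrees(np.arctan2(v[1],v[0])).round(2),"centre",c.round(4),"jaw",(d@xb).round(4),"y'",(d@yb).round(4))
```

```text
held len 0.0615 yaw 4.38 centre [0.5538 0.189 ] jaw 0.0003 y' -0.0013
heldrec len 0.0374 yaw 4.49 centre [0.5536 0.1897] jaw 0.0001 y' -0.0005
stored len 0.0619 yaw 4.22 centre [0.5525 0.1891] jaw -0.001 y' -0.001
plate len 0.078 yaw 4.22 centre [0.5526 0.1885] jaw -0.0009 y' -0.0016
```

The held box and the stored lid agree to about 1 mm, with the held box 1.2 mm too far in x. I correct that and lower gently.

```bash
python3 -m creep '-1 0 -4 0 0 0;0 0 -4 0 0 0;0 0 0 0 0 0;0 0 0 0 0 0'; python3 -m creep '0 0 -2 0 0 0;0 0 0 0 0 0;0 0 0 0 0 0'
```

```text
clock: 34.9
eef_pos: [0.5524, 0.1902, 0.078]
tcp_rot: [-1.243, 1.155, -1.155]
ft_force: [-0.7, 0.5, -1.5]
grip_width: 0.713
clock: 35.28
eef_pos: [0.5524, 0.1903, 0.0761]
tcp_rot: [-1.243, 1.155, -1.155]
ft_force: [-0.4, 0.6, -1.5]
grip_width: 0.713
```

```bash
python3 -m creep '0 0 -2 0 0 0;0 0 0 0 0 0;0 0 0 0 0 0'; python3 -m creep '0 0 -1.5 0 0 0;0 0 0 0 0 0;0 0 0 0 0 0'
```

```text
clock: 35.65
eef_pos: [0.5523, 0.1902, 0.074]
tcp_rot: [-1.243, 1.155, -1.155]
ft_force: [0.2, -0.2, -1.9]
grip_width: 0.712
clock: 36.02
eef_pos: [0.5524, 0.1903, 0.0725]
tcp_rot: [-1.243, 1.155, -1.155]
ft_force: [-0.2, 0.3, -3.1]
grip_width: 0.715
```

No contact force, so the feet are going into the recesses (undersides about 3 mm below the lid top). I continue.

```bash
python3 -m creep '0 0 -1 0 0 0;0 0 0 0 0 0;0 0 0 0 0 0'; python3 -m creep '0 0 -0.7 0 0 0;0 0 0 0 0 0;0 0 0 0 0 0'
```

```text
clock: 36.4
eef_pos: [0.5524, 0.1902, 0.0715]
tcp_rot: [-1.243, 1.155, -1.155]
ft_force: [0.1, 0.4, -2.6]
grip_width: 0.709
clock: 36.78
eef_pos: [0.5524, 0.1903, 0.071]
tcp_rot: [-1.243, 1.155, -1.155]
ft_force: [0.2, -0.4, 1.8]
grip_width: 0.713
```

```bash
python3 -m creep '0 0 0 0 0 0;0 0 0 0 0 0;0 0 0 0 0 0;0 0 0 0 0 0' 0.7
python3 - <<'E'
from h import *
s=telemetry.sense(); print(s["eef_pos"],s["grip_width"]);C=cam("wrist"); save(C[0],"w24.png")
E
```

```text
clock: 37.28
eef_pos: [0.5524, 0.1902, 0.0708]
tcp_rot: [-1.243, 1.155, -1.155]
ft_force: [0.2, -0.7, -0.6]
grip_width: 0.848
[0.55236695 0.19024503 0.07081959] 0.8484785394463157
```

View pics/w24.png

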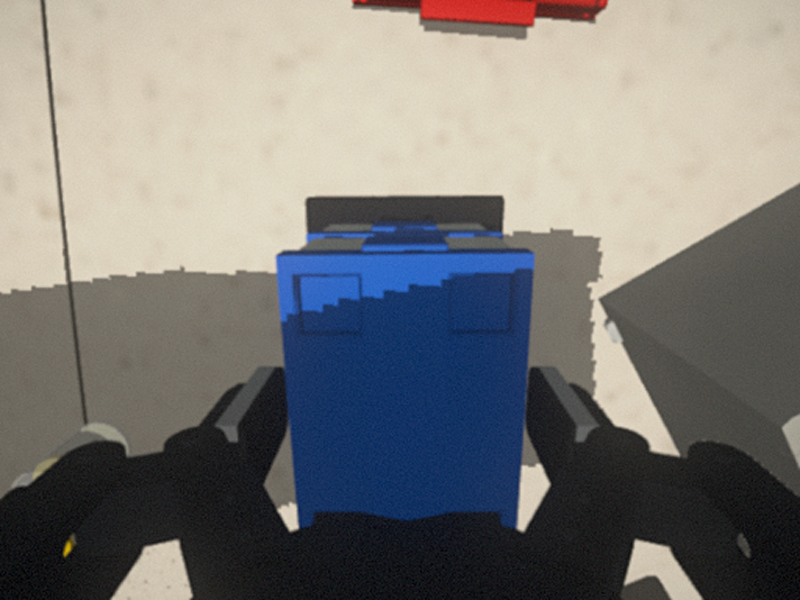

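The box did not shift on release and both pads are clear. I lift straight up, back away and check everything.

```bash
python3 -m creep '0 0 10 0 0 0;0 0 30 0 0 0;0 0 40 0 0 0;0 0 50 0 0 0;0 0 50 0 0 0'; python3 -m creep '0 -40 0 0 0 0;0 -25 0 0 0 0;0 0 0 0 0 0;0 0 0 0 0 0'
python3 - <<'E'
from h import *
s=telemetry.sense(); print(s["eef_pos"]);C=cam("wrist"); save(C[0],"w25.png")
x,e,n=fitlid(C,[.5525,.19,.07],.0875); print("stacked",x[:2].round(4),np.degrees(x[2]),e,n)
E
```

```text
clock: 37.95
eef_pos: [0.5522, 0.1902, 0.2532]
tcp_rot: [-1.243, 1.154, -1.155]
ft_force: [0.2, -0.3, -0.3]
grip_width: 0.851
clock: 38.45
eef_pos: [0.5524, 0.1257, 0.2512]
tcp_rot: [-1.243, 1.155, -1.155]
ft_force: [-0.7, 1.3, -0.1]
grip_width: 0.852
[0.55238712 0.12569468 0.25123331]
stacked [0.5525 0.1896] 4.721079739070151 0.39537640599447904 338
```

View pics/w25.png

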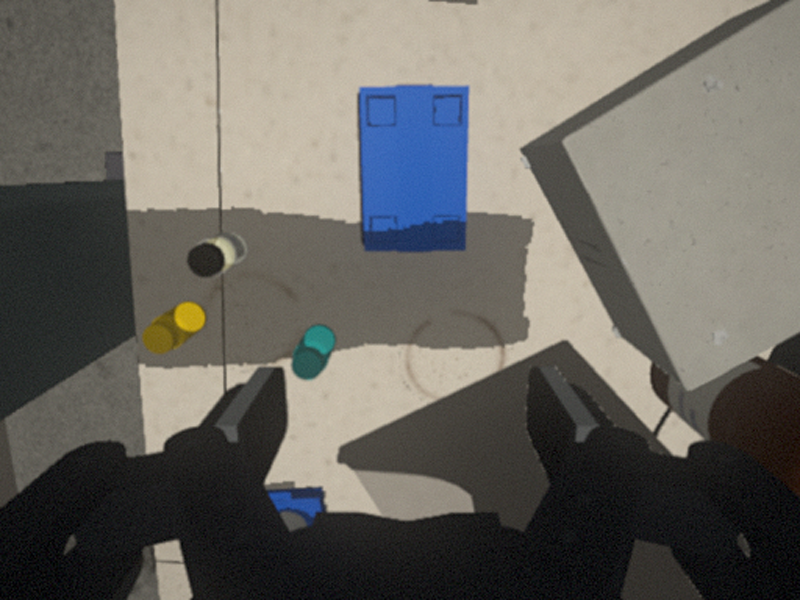

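```bash
python3 -m creep '-50 0 0 0 0 0;-55 0 0 0 0 0;-50 0 0 0 0 0;-20 0 0 0 0 0;0 0 0 0 0 0';python3 - <<'E'
from h import *
C=cam("scene"); save(C[0],"s30.png"); save(C[0],"s30b.png",(190,90,300,172)); C=cam("top"); save(C[0],"t30.png",(100,120,420,250))
s=telemetry.sense(); print(s["eef_pos"])
E
```

```text
clock: 39.12
eef_pos: [0.3765, 0.1259, 0.2513]
tcp_rot: [-1.243, 1.153, -1.154]
ft_force: [1.3, 0.7, -0.6]
grip_width: 0.852
[0.37827106 0.12569736 0.25117414]
```

View pics/s30.png

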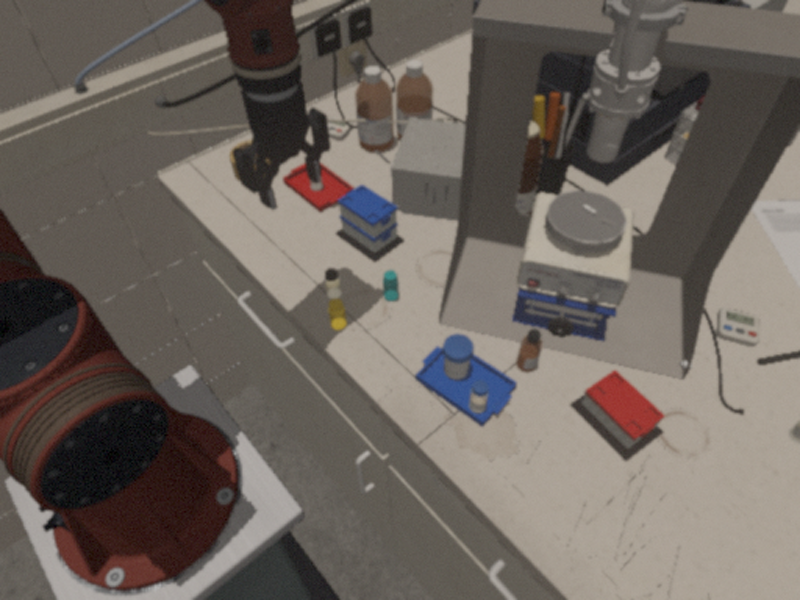

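View pics/s30b.png

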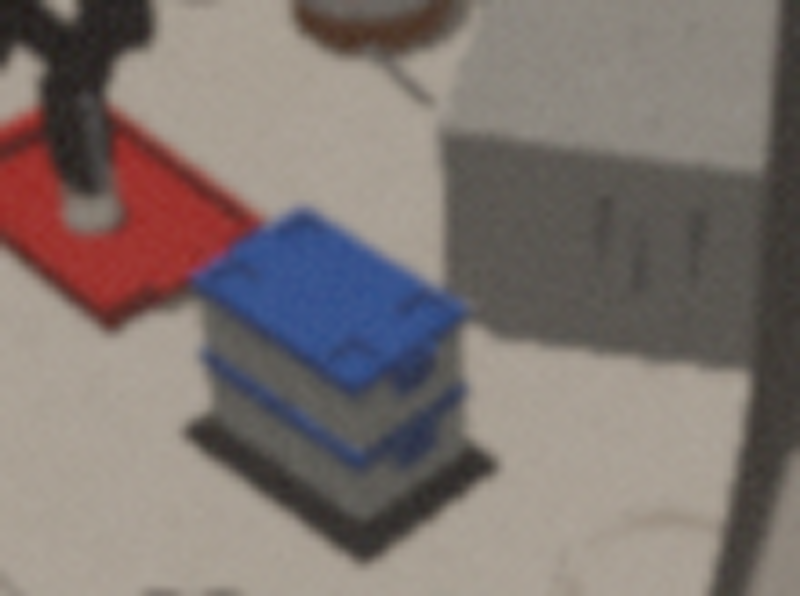

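View pics/t30.png

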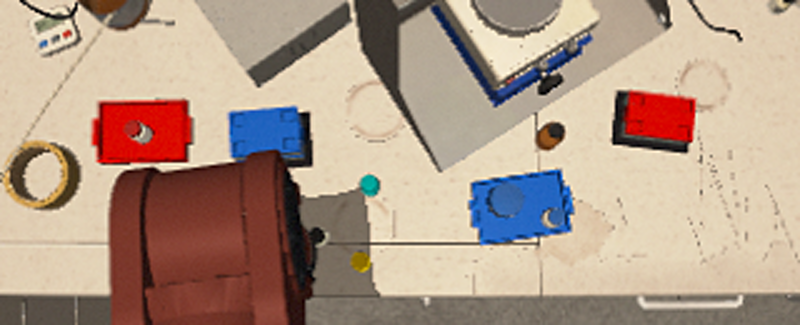

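The stack sits level and square, its lid parallel to the lower lid, and the fit gives (0.5525, 0.1896), 4.7°. The red vial is upright in the red tray, with the blue vial and pot upright in the blue tray. The black, yellow and turquoise vials and the dropper bottle stand where they were. I hand the job in.

```bash
python3 -c "
from cell import finish_job,telemetry
print(finish_job(), telemetry.sense()['clock'])"
```

```text
the job is handed in; nothing more can be done
the job is handed in; nothing more can be done
```

The job is done and handed in at about 39 s of the 128 s allowed; no verdict was reported. In order, I stood the red vial in the red tray, stood the blue vial and the blue pot in the blue tray, and stacked the loose blue box on the blue-lidded box on its base plate.

- **Trays:** in the last camera pictures the vials and the pot stand upright in their trays.
- **Stack:** the box came to rest at the height expected with all four feet in the recesses. The final fit puts it within about 1 mm and 0.5° of the lid below, it looks level, and it did not move on release.
- **Left alone:** the black vial, the dropper bottle and the look-alikes appear undisturbed in the pictures. I did not look at the far-right samples again, but the arm never went near them.
- **Forces:** the highest wrist force I read was about 13 N.
- **Disagreements:** the cameras differed by up to 2 mm on the stored box's position. For the stacking I used the wrist camera. Midway, one top-camera fit of the loose box latched onto the blue tray and one of the stored box failed. I redid the loose box fit and replaced the stored box fit with the wrist camera's.

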